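# Pack the terminal kit and shut the case on its folding stay

## Robot

A 6-joint arm with a two-finger parallel gripper is mounted at the origin on a cart in front of the work surface, level with it; the furniture and walls round the work are solid. World frame = base frame: x ahead of the robot, y to its left, z up, the work surface at z = 0. Lengths are in m, angles in degrees, forces in N, time in s.
With the tool pointing down it reaches from about 0.375 to 0.9 m from the base axis. Payload 3.1 kg.
Tool frame: the origin (TCP) lies between the finger pads; the fingertips stand 11 mm ahead of it and the grasp point (between the pads) lies 8 mm behind it; z points along the fingers, y is the line along which they close (so a half turn about z gives the same grasp; the last joint's range is limited). The gripper opens to 87 mm and grips with 3 to 60 N. Pads are 19 mm wide; open, the fingers measure 117 mm over their backs; the gripper's body (75 mm by 190 mm) begins 51 mm behind the grasp point.
Start: joints at [-74.513, 30.224, 82.088, -0, 67.689, -10.227], TCP at [0.271, -0.563, 0.234] pointing down, gripper open.
Joint ranges: [-176.69, 176.69], [-43.24, 126.21], [12.49, 139.97], [-82, 262], [0, 151.66], [-163.58, 163.58]. Speed limits (degrees/s): [159.86, 159.86, 180, 180, 180, 180].

## Interface

Orientations are given as a 3x3 rotation matrix whose columns are the frame's x, y, z axes.
In Python, from rig import bot, viewer, workorder, nets gives the robot as it stands. The module is installed in compiled form; this text tells all that it offers.
- The arm moves only by the tool move_arm, never from a script. Its argument "increments" is a list of rows, each a list of 7 numbers: the shift along the tool's x, y, z normalised to -1 to 1, where 1 is 0.3 m, then the turn, a rotation vector about the tool's x, y, z normalised to -1 to 1, where 1 is pi rad, then the opening, from 0 (shut) to 1 (fully open). In form: [[tx, ty, tz, wx, wy, wz, grip], ...]. A call has 1 to 10 rows; each row is the pose to reach, as a shift and turn from the pose commanded when the call began, along the tool's axes at that moment, turning the shorter way round; what a row does not reach only later rows make up. A row lasts 1/12 s, in which the tool goes at most 41.7 mm and 7.16 degrees, less where a joint would pass 70% of its speed; a pose out of reach is approached as far as the arm can. A call with a number of a shift or a turn outside -1 to 1 is refused whole. A call with a gripper value outside its range is refused whole. The fingers move at their own pace and stop on an object; the grip force is fixed at half the most. Time passes only in rows, so rows that repeat a pose let the fingers close. It gives the time, the measured TCP pose, the force, the opening and the grip force at its end, in the units of the state.
- bot.read_state(): the state, without advancing time (a new reading comes with each control period).
- viewer.capture(name): name is "side" or "top"; returns a dict with "image" (420x560x3 uint8, blue, green, red), "K" (3x3 intrinsics, pixels), "dist" ([k1, k2, p1, p2, k3] as OpenCV has them; the pictures are not rectified), "eye" and "orientation" of the camera in the world. Camera axes: x right, y up, looking along -z (the intrinsics and any distortion apply to the point x, -y, -z); pixel columns grow to the right and rows downward; lengths in m; the calibration is good to about 2 mm. A picture is of the moment at which its call begins. There is no depth.
- workorder.hand_in(): hands the job in; it is judged then, once.
Trained networks look in the newest picture that a camera, given by its name, has taken for a name from the list of things; names that differ only in an ending like _2 or _b are one class to them, and where a whole thing is asked for, a point or a joint stands for the part that bears it (a point fixed in the world has none). Each returns a list of dicts, best first, with "conf" (0 to 1); they miss things now and then, are a little off and sometimes report something else, mostly with a low value. They report only what shows in the picture. A call takes as long as a camera call.
- nets.find_in(camera, thing): "location" ([column, row] in pixels, amid what is visible of it).
The state is a dict: "time_s": time; "joint_positions": joint angles; "qvel": joint speeds; "tau": joint torques, N m; "position": TCP position; "tcp_rot": TCP orientation; "force": force on the tool from outside, world axes, zero at the start; "moment": the same for the moment, N m; "opening": opening from 0.0 (shut) to 1.0 (fully open); "grasp_force": force on a finger pad.
Only numpy, scipy, OpenCV 4.12 (cv2) and the standard library are available. Lean on these libraries where they do the work, as an engineer would, in place of code of your own. Each camera call takes 0.05 s, during which the arm holds its last target. There are 200 camera calls.

## Task

Raise the lid of the blue kit case until its folding stay locks and holds it open. Feed every terminal block out of the bottom of the magazine, one at a time with the red-knobbed shuttle, put them and all the loose black relays in the case, and leave the shuttle pulled back home. Then pull the stay's red tab forward, which lifts the lid a touch and folds the knee, let the lid down gently until it is fully shut, and leave the multimeter, side cutters and tape roll where they are.

Things in the scene. Friction and masses are not known exactly. Their poses are not given: they have to be found in the camera images.
- kit_case: Open blue steel case fixed on the bench, 180 mm (x) by 220 mm (y) by 60 mm high, walls 4 mm, inner floor 7 mm above the bench. Origin at the centre of its underside; x points from its front (robot side) to its hinge side, y to its left. Its grey lid is hinged on the far rim; the folding stay is on its right (-y) side.
- lid_handle (a point): Centre of the lid's black handle: a short bar 18 mm in diameter and 20 mm long, lying along the case's y, on a stem 11 mm wide, 34 mm in front of the lid's front edge and 217 mm from the hinge axis. Grip it across its two ends (fingers closing along the case's y); it can pivot in the grip while the lid swings.
- lid_hinge (a point): Middle of the lid's hinge axis, which lies along the case's y, 90 mm behind the case's origin and 62 mm up. The lid reaches 183 mm from here.
- lid (a joint): Lid angle, rad: 0 shut, grows as it opens. Straight stay (highest point) at about 1.41; locked on the stay at about 1.35. The hinge has a soft-close damper: an unlocked lid that is let go sinks slowly, in some 5 s, and shuts by itself.
- stay_knee (a joint): Knee of the stay (two 67 mm links), rad: 0 folded (lid shut), 2.93 straight, 3.43 over centre on its stop = locked; a light spring takes it there once the lid is fully raised. To unlock, pull the red tab some 45 mm toward the front, with a few newtons, until this reads below about 2.2: that first lifts the lid by 0.06 rad; then the lid's weight folds the knee.
- stay_tab (a point): Centre of the red round tab on the stay's lower link: 16 mm in diameter, 18 mm long along the case's y. Grip it across its two ends (fingers closing along the case's y). With the lid locked it is about 106 mm above the bench; it swings about stay_pivot, 59 mm away, toward the front, and hangs low beside the case when the lid is shut.
- stay_pivot (a point): Lower pivot of the stay on the case's right side; its axis lies along the case's y.
- magazine: Magazine fixed on the bench, 215 mm long (x) and 64 mm wide, base 10 mm thick; origin at the middle of its tower on the bench. The aluminium tower (47 by 56 mm, top 60 mm above the bench, a bar across its open top, slit windows) holds the terminals lying flat on each other; only the bottom one can leave, through the slot on its +x side, on to the landing. x is the way the shuttle pushes.
- shuttle (a joint): Travel of the shuttle, m: 0 home (pulled back), 0.060 pushed fully in. A full push slides the bottom terminal out and leaves it on the landing; pulled back home, the rest of the stack drops on to the base. It stays where it is left; about 2 N to move.
- shuttle_knob (a point): Centre of the red shuttle knob, 18 mm in diameter, 20 mm high, upright, 48 mm above the bench; 105 mm behind the tower's middle when home.
- landing (a point): Point on the narrow landing rail (24 mm wide along the magazine's y, top 10 mm above the bench, 5 mm wide end stop 6 mm high at its end, 28 mm from this point) where a pushed-out terminal comes to lie, 58.5 mm from the tower's middle. Its 44 mm side overhangs the rail: grip it with fingers closing along the magazine's y.
- term1_center (a point): Grey terminal block, 36 mm (x) by 44 mm (y, aligned with the magazine's) by 8 mm thick, corners bevelled, lying flat in the magazine's stack if present; point at its centre half-way up. 
- term2_center (a point): Green terminal block, 36 mm (x) by 44 mm (y, aligned with the magazine's) by 8 mm thick, corners bevelled, lying flat in the magazine's stack if present; point at its centre half-way up. 
- term3_center (a point): Beige terminal block, 36 mm (x) by 44 mm (y, aligned with the magazine's) by 8 mm thick, corners bevelled, lying flat in the magazine's stack if present; point at its centre half-way up. May be absent.
- relay1_center (a point): Loose black plug relay, 16 mm (x) by 20 mm (y), body 19 mm high (24 with its pins, which point up), standing on the bench; this point is 12 mm above its underside, on its upright axis. May be absent.
- relay2_center (a point): Loose black plug relay, 16 mm (x) by 20 mm (y), body 19 mm high (24 with its pins, which point up), standing on the bench; this point is 12 mm above its underside, on its upright axis. May be absent.
- relay3_center (a point): Loose black plug relay, 16 mm (x) by 20 mm (y), body 19 mm high (24 with its pins, which point up), standing on the bench; this point is 12 mm above its underside, on its upright axis. May be absent.
- meter: Yellow and grey multimeter, 162 x 80 x 48 mm, a bystander: leave it alone. Origin at the centre of its underside.
- cutters: Red-handled side cutters, 127 mm long, a bystander: leave it alone. Origin at the centre of its underside.
- tape: Roll of black tape, 66 mm across, 19 mm high, a bystander: leave it alone. Origin at the centre of its underside.

How it is judged (in metres and radians):
On the way, in this order (a step that is already met when the one before it is completed fails the run):
1. the lid stands open on its locked stay (value of joint lid above 1.25 rad and value of joint stay_knee above 3.2 rad), for 0.3 s.
2. all the terminals and relays lie in the case, the shuttle is back home and the lid still stands on its locked stay (all of step 1 and x of term1_center in the frame of kit_case between -0.086 and 0.086 m and y of term1_center in the frame of kit_case between -0.106 and 0.106 m and z of term1_center in the frame of kit_case between 0 and 0.05 m and x of term2_center in the frame of kit_case between -0.086 and 0.086 m and y of term2_center in the frame of kit_case between -0.106 and 0.106 m and z of term2_center in the frame of kit_case between 0 and 0.05 m and x of term3_center in the frame of kit_case between -0.086 and 0.086 m and y of term3_center in the frame of kit_case between -0.106 and 0.106 m and z of term3_center in the frame of kit_case between 0 and 0.05 m and x of relay1_center in the frame of kit_case between -0.086 and 0.086 m and y of relay1_center in the frame of kit_case between -0.106 and 0.106 m and z of relay1_center in the frame of kit_case between 0 and 0.05 m and x of relay2_center in the frame of kit_case between -0.086 and 0.086 m and y of relay2_center in the frame of kit_case between -0.106 and 0.106 m and z of relay2_center in the frame of kit_case between 0 and 0.05 m and x of relay3_center in the frame of kit_case between -0.086 and 0.086 m and y of relay3_center in the frame of kit_case between -0.106 and 0.106 m and z of relay3_center in the frame of kit_case between 0 and 0.05 m and value of joint shuttle below 0.005 m), for 0.3 s.
3. the stay's knee is folded while the lid is still well open (value of joint stay_knee below 2.6 rad and value of joint lid above 0.6 rad), for 0.05 s.
At the end, for the whole second after the job is handed in: The lid is shut (within 0.04 rad) and at rest, every terminal that was in the magazine and every relay lie inside the case below its rim, and the shuttle is back home (within 5 mm) (x of term1_center in the frame of kit_case between -0.086 and 0.086 m and y of term1_center in the frame of kit_case between -0.106 and 0.106 m and z of term1_center in the frame of kit_case between 0 and 0.05 m and x of term2_center in the frame of kit_case between -0.086 and 0.086 m and y of term2_center in the frame of kit_case between -0.106 and 0.106 m and z of term2_center in the frame of kit_case between 0 and 0.05 m and x of term3_center in the frame of kit_case between -0.086 and 0.086 m and y of term3_center in the frame of kit_case between -0.106 and 0.106 m and z of term3_center in the frame of kit_case between 0 and 0.05 m and x of relay1_center in the frame of kit_case between -0.086 and 0.086 m and y of relay1_center in the frame of kit_case between -0.106 and 0.106 m and z of relay1_center in the frame of kit_case between 0 and 0.05 m and x of relay2_center in the frame of kit_case between -0.086 and 0.086 m and y of relay2_center in the frame of kit_case between -0.106 and 0.106 m and z of relay2_center in the frame of kit_case between 0 and 0.05 m and x of relay3_center in the frame of kit_case between -0.086 and 0.086 m and y of relay3_center in the frame of kit_case between -0.106 and 0.106 m and z of relay3_center in the frame of kit_case between 0 and 0.05 m and value of joint lid below 0.04 rad and value of joint shuttle below 0.005 m and velocity of joint lid above -0.05 rad/s); the robot touches nothing.
It fails at once if the lid is slammed (falls or is pushed shut faster than 1.5 rad/s) (velocity of joint lid below -1.5 rad/s).
It fails at once if the multimeter is pushed more than 30 mm from its place (distance of meter from where it was at the start of the episode above 0.03 m).
It fails at once if the side cutters are pushed more than 30 mm from its place (distance of cutters from where it was at the start of the episode above 0.03 m).
It fails at once if the tape roll is pushed more than 30 mm from its place (distance of tape from where it was at the start of the episode above 0.03 m).
Of term3, relay1, relay2, relay3 only 2 to 4 are there at a start; the rules pass over those that are not, and their reading is None.
At some moment in a run one of relay1, relay2, relay3 may be knocked a few centimetres aside while the robot is not near it.
Once in a run the grip may slacken for a moment while it holds something.
It also fails if it takes over 210 s, if anything falls off the work surface, if the arm or the gripper's body presses on something with over 40 N, if the wrist force passes 120 N, or if a joint passes its speed limit or range.

## Working session

There is one attempt and no reset: what is moved stays moved. The work goes in short steps, Python scripts to look and compute and a tool call to move; the robot and the scene stay as the last step left them, time stands still between calls to the robot, and variables do not carry over. Pictures are saved under pics/ and viewed, at most 14 in all, crops included, and the job is handed in when it is done.

Besides the shell and the picture viewer there is one more tool, called by a JSON object that holds its "api" and its "payload". move_arm: Moves the arm, as the interface text tells. Its arguments: {"type":"object","properties":{"increments":{"type":"array"}},"required":["increments"]}

```bash
mkdir -p pics
cat > h.py <<'E'
import numpy as np, cv2
from rig import bot, viewer, workorder, nets
def cap(n,save=None):
    c=viewer.capture(n)
    if save: cv2.imwrite('pics/'+save+'.png',c['image'])
    return c
def ray(c,p):
    u=cv2.undistortPoints(np.array([[p]],float),np.array(c['K']),np.array(c['dist']))[0,0]
    d=np.array(c['orientation'])@np.array([u[0],-u[1],-1.0]); return np.array(c['eye']),d
def atz(c,p,z):
    e,d=ray(c,p); return e+d*(z-e[2])/d[2]
def proj(c,P):
    q=np.array(c['orientation']).T@(np.array(P)-np.array(c['eye']))
    r,_=cv2.projectPoints(np.array([[q[0],-q[1],-q[2]]]),np.zeros(3),np.zeros(3),np.array(c['K']),np.array(c['dist'])); return r[0,0]
def tri(c1,p1,c2,p2):
    A=[];b=[]
    M=np.zeros((3,3));v=np.zeros(3)
    for c,p in((c1,p1),(c2,p2)):
        e,d=ray(c,p);d=d/np.linalg.norm(d);Q=np.eye(3)-np.outer(d,d);M+=Q;v+=Q@e
    return np.linalg.solve(M,v)
E
python3 - <<'E'
from h import *
np.set_printoptions(precision=3,suppress=True)
s=cap('side','s0');t=cap('top','t0')
for c in(s,t):print(c['eye'],c['orientation'],c['K'][0],c['dist'])
for th in ['kit_case','lid_handle','lid_hinge','stay_tab','stay_pivot','magazine','shuttle_knob','landing','term1_center','term2_center','term3_center','relay1_center','meter','cutters','tape']:
    for n in('side','top'):
        print(th,n,[(np.round(d['location']),round(d['conf'],2)) for d in nets.find_in(n,th)[:4]])
print(bot.read_state())
E
```

```text
[0.347 0.741 0.725] [[-0.952  0.178 -0.25 ]
 [-0.307 -0.55   0.776]
 [ 0.     0.816  0.579]] [513.166   0.    284.83 ] [-0.019  0.     0.     0.     0.   ]
[ 0.477 -0.116  1.402] [[-0.015  0.994 -0.111]
 [-1.    -0.016 -0.006]
 [-0.008  0.111  0.994]] [519.414   0.    275.752] [-0.009  0.     0.     0.     0.   ]
kit_case side [(array([269., 322.]), 0.96), (array([334., 217.]), 0.47)]
kit_case top [(array([183., 232.]), 0.64)]
lid_handle side [(array([269., 314.]), 0.62)]
lid_handle top [(array([180., 232.]), 0.75), (array([184., 233.]), 0.22)]
lid_hinge side [(array([268., 323.]), 0.6)]
lid_hinge top [(array([184., 232.]), 0.78)]
stay_tab side [(array([298., 267.]), 0.51)]
stay_tab top [(array([227., 244.]), 0.59)]
stay_pivot side [(array([267., 325.]), 0.57)]
stay_pivot top [(array([180., 233.]), 0.8)]
magazine side [(array([335., 219.]), 0.7)]
magazine top [(array([321., 252.]), 0.83)]
shuttle_knob side [(array([296., 264.]), 0.7), (array([358., 218.]), 0.69), (array([268., 324.]), 0.26)]
shuttle_knob top [(array([326., 257.]), 0.94)]
landing side [(array([335., 218.]), 0.57)]
lan
[... 502 characters left out ...]
ers top [(array([389., 265.]), 0.88), (array([193., 164.]), 0.68)]
tape side [(array([176., 295.]), 0.59)]
tape top [(array([187., 156.]), 0.66), (array([324., 258.]), 0.46)]
{'time_s': 1.6, 'joint_positions': array([-74.514,  30.221,  82.09 ,   0.001,  67.689, -10.229]), 'qvel': array([ 0.12 , -0.01 , -0.032,  0.149, -0.055,  0.049]), 'tau': array([  0.002, -44.   , -17.698,   0.064,   0.05 ,  -0.   ]), 'position': array([ 0.271, -0.563,  0.234]), 'tcp_rot': array([[ 0.901,  0.434,  0.   ],
       [ 0.434, -0.901,  0.   ],
       [ 0.   ,  0.   , -1.   ]]), 'force': array([-0.356, -1.139, -0.1  ]), 'moment': array([-0.049, -0.006,  0.01 ]), 'grasp_force': 0.0, 'opening': 0.9993709866439853}
```

View pics/t0.png

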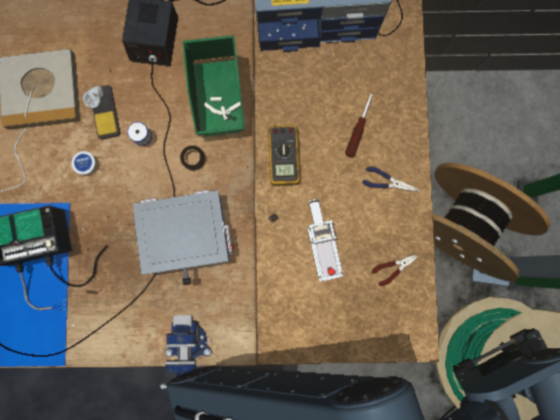

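View pics/s0.png

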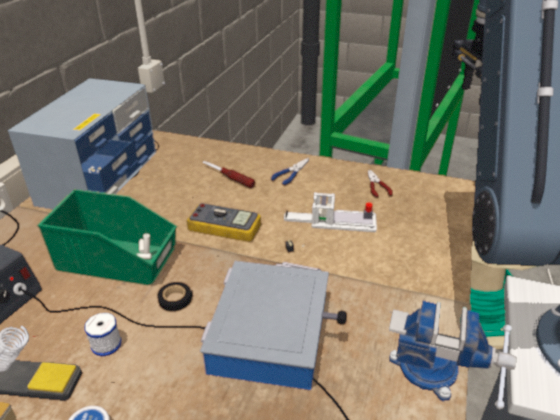

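Top: case lid around (183,232), handle (187,281), magazine (322,245) with knob (331,271), one relay (273,217). Side: handle (342,317), knob (368,208), relay (289,245). I'll zoom in for accuracy.

Run:
```python
from h import *
t=cv2.imread('pics/t0.png');s=cv2.imread('pics/s0.png')
a=cv2.resize(t[180:300,120:360],(800,400),interpolation=cv2.INTER_CUBIC)
cv2.imwrite('pics/z1.png',a)
b=cv2.resize(s[180:390,190:400],(600,600),interpolation=cv2.INTER_CUBIC)
cv2.imwrite('pics/z2.png',b)
```

```text
(no output)
```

View pics/z1.png

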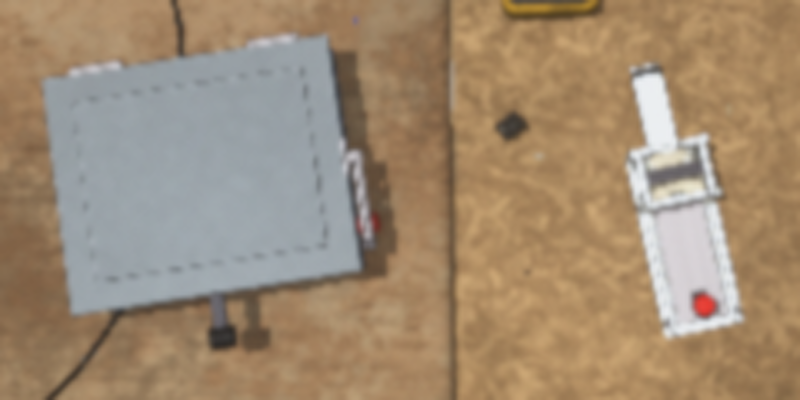

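View pics/z2.png

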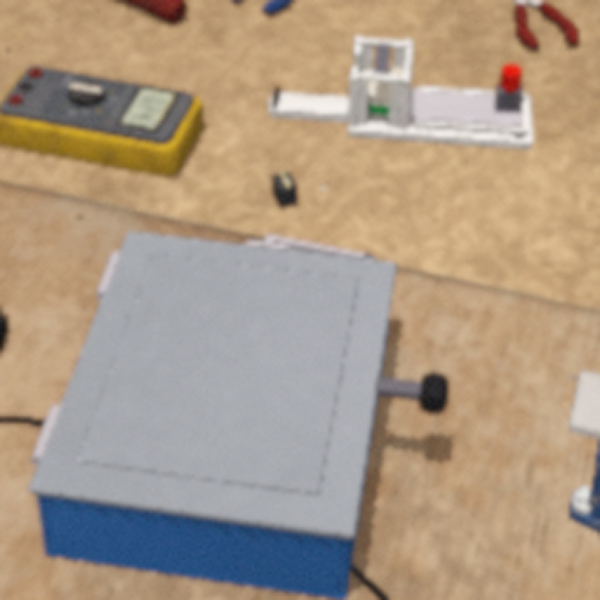

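Crops show: handle z1(222,337)/z2(433,392); knob (704,304)/(511,78); tower top centre (674,175), beige terminal on top and green lower; relay (511,126)/(285,188), turned about 30-40°; lid corners (45,78),(328,37),(360,270),(73,313).

```bash
cat > m0.py <<'E'
from h import *
np.set_printoptions(precision=4,suppress=True)
s=cap('side');t=cap('top')
T=lambda p:(p[0]/3.3333+120-.35,p[1]/3.3333+180-.35)
S=lambda p:(p[0]/2.857+190-.3,p[1]/2.857+180-.3)
print('handle',tri(t,T((222,337)),s,S((433,392))))
print('knob',tri(t,T((704,304)),s,S((511,78))))
print('relay',tri(t,T((511,126)),s,S((285,188))), atz(t,T((511,126)),.02))
for n,ps,z in(('tower',[(628,160),(707,135),(720,200),(642,210)],.06),('lid',[(45,78),(328,37),(360,270),(73,313)],.066)):
    P=np.array([atz(t,T(p),z) for p in ps]);print(n,P,P.mean(0),[np.linalg.norm(P[i]-P[i-1]) for i in range(4)])
print('land',atz(t,T((648,66)),.014),'knobtop',atz(t,T((704,304)),.058))
print('tab',atz(t,T((368,222)),.01))
print('meter',atz(t,(284,184),.048),atz(t,(300,184),.048))
E
python3 m0.py
```

```text
handle [0.4436 0.1233 0.0654]
knob [ 0.4625 -0.2481  0.0472]
relay [ 0.6074 -0.0997  0.0108] [ 0.6062 -0.0999  0.02  ]
tower [[ 0.5745 -0.1908  0.06  ]
 [ 0.593  -0.2526  0.06  ]
 [ 0.5424 -0.2613  0.06  ]
 [ 0.5356 -0.2008  0.06  ]] [ 0.5614 -0.2264  0.06  ] [np.float64(0.04017596263910941), np.float64(0.06449815532452673), np.float64(0.05136622445748925), np.float64(0.06088514663851592)]
lid [[0.6451 0.2621 0.066 ]
 [0.6738 0.0413 0.066 ]
 [0.4926 0.0171 0.066 ]
 [0.463  0.2378 0.066 ]] [0.5686 0.1396 0.066 ] [np.float64(0.18371576503583087), np.float64(0.22273301524277095), np.float64(0.18278508962687856), np.float64(0.22262562622209195)]
land [ 0.6536 -0.2112  0.014 ] knobtop [ 0.4627 -0.247   0.058 ]
tab [0.5315 0.0161 0.01  ]
meter [ 0.6916 -0.1306  0.048 ] [ 0.6909 -0.1728  0.048 ]
```

{"api": "move_arm", "payload": {"increments": [[0.8,-0.89,0,0,0,0.1017,1],[0.8,-0.89,0,0,0,0.1017,1],[0.8,-0.89,0,0,0,0.1017,1],[0.8,-0.89,0,0,0,0.1017,1],[0.8,-0.89,0,0,0,0.1017,1],[0.8,-0.89,0,0,0,0.1017,1],[0.8,-0.89,0,0,0,0.1017,1],[0.8,-0.89,0,0,0,0.1017,1],[0.8,-0.89,0,0,0,0.1017,1],[0.8,-0.89,0,0,0,0.1017,1]]}}

```text
time_s: 2.53
position: [0.3711, -0.213, 0.2335]
tcp_rot: [[0.991, 0.134, -0.001], [0.134, -0.991, 0.003], [-0.001, -0.004, -1.0]]
force: [-0.5, 0.6, -0.7]
opening: 0.998
grasp_force: 0.0
```

{"api": "move_arm", "payload": {"increments": [[0.38,-0.98,0.2,0,0,0,1],[0.38,-0.98,0.2,0,0,0,1],[0.38,-0.98,0.2,0,0,0,1],[0.38,-0.98,0.2,0,0,0,1],[0.38,-0.98,0.2,0,0,0,1],[0.38,-0.98,0.2,0,0,0,1],[0.38,-0.98,0.2,0,0,0,1],[0.38,-0.98,0.2,0,0,0,1],[0.38,-0.98,0.2,0,0,0,1],[0.38,-0.98,0.2,0,0,0,1]]}}

```text
time_s: 3.37
position: [0.4473, 0.0886, 0.1733]
tcp_rot: [[0.991, 0.132, 0.0], [0.132, -0.991, -0.0], [0.0, 0.0, -1.0]]
force: [0.1, -0.2, -0.3]
opening: 1.001
grasp_force: 0.0
```

```bash
cat >> h.py <<'E'
def go(p,yaw=None):
    s=bot.read_state();R=np.array(s['tcp_rot']);d=R.T@(np.array(p)-s['position'])/.3
    y0=np.degrees(np.arctan2(R[1,0],R[0,0]))
    print('t',round(s['time_s'],2),'pos',np.round(s['position'],4),'yaw',round(y0,2),'inc',np.round(d,4),'wz',None if yaw is None else round((y0-yaw)/180,4),'op',round(s['opening'],3),'F',np.round(s['force'],1),'gf',round(s['grasp_force'],1))
E
python3 - <<'E'
from h import *
t=cap('top','t1')
go((.444,.1235,.0575),7.4)
print(bot.read_state()['tcp_rot'], bot.read_state()['joint_positions'])
E
```

```text
t 3.42 pos [0.4471 0.0876 0.1735] yaw 7.49 inc [ 0.0053 -0.1203  0.3866] wz 0.0005 op 0.998 F [ 0.6 -0.   0.4] gf 0.0
[[ 9.91460615e-01  1.30406409e-01  1.34475701e-04]
 [ 1.30406469e-01 -9.91460415e-01 -6.30628038e-04]
 [ 5.10893959e-05  6.42779364e-04 -9.99999792e-01]] [-2.99436274e+00  2.28967613e+01  1.09375232e+02 -4.82268394e-02
  4.77184348e+01  7.95449998e+01]
```

View pics/t1.png

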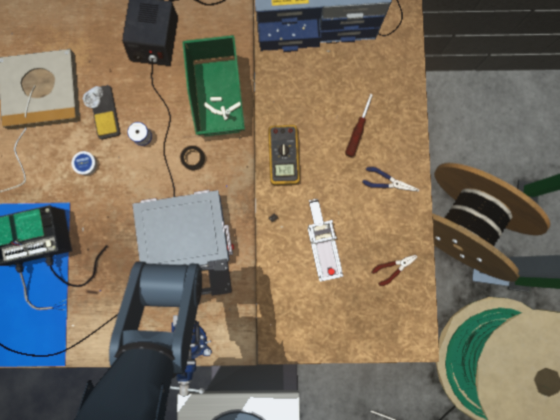

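The area right of the case is clear of the arm now: just one relay at (273,217), no others. Descending on the handle.

{"api": "move_arm", "payload": {"increments": [[0.005,-0.12,0.1,0,0,0,1],[0.005,-0.12,0.25,0,0,0,0.6],[0.005,-0.12,0.39,0,0,0,0.6],[0.005,-0.12,0.39,0,0,0,0.6],[0.005,-0.12,0.39,0,0,0,0.6],[0.005,-0.12,0.39,0,0,0,0],[0.005,-0.12,0.39,0,0,0,0],[0.005,-0.12,0.39,0,0,0,0],[0.005,-0.12,0.39,0,0,0,0],[0.005,-0.12,0.39,0,0,0,0]]}}

```text
time_s: 4.25
position: [0.4446, 0.1237, 0.0583]
tcp_rot: [[0.992, 0.129, 0.004], [0.129, -0.992, 0.0], [0.004, 0.0, -1.0]]
force: [0.1, 0.7, 1.0]
opening: 0.403
grasp_force: 0.0
```

Run:
```python
from h import *
go((.444,.1235,.0575),7.4)
H=np.array([.6593,.1515]);ex=np.array([.9917,.129])
for a in [0,.2,.4,.6,.8,1.0,1.15,1.3,1.38,1.43]:
    print(a,np.round([.217*(1-np.cos(a))/.3,-.217*np.sin(a)/.3],3))
```

```text
t 4.25 pos [0.4446 0.1237 0.0583] yaw 7.4 inc [-0.0021  0.0003  0.0025] wz -0.0 op 0.403 F [0.1 0.7 1. ] gf 0.0
0 [ 0. -0.]
0.2 [ 0.014 -0.144]
0.4 [ 0.057 -0.282]
0.6 [ 0.126 -0.408]
0.8 [ 0.219 -0.519]
1.0 [ 0.333 -0.609]
1.15 [ 0.428 -0.66 ]
1.3 [ 0.53  -0.697]
1.38 [ 0.586 -0.71 ]
1.43 [ 0.622 -0.716]
```

{"api": "move_arm", "payload": {"increments": [[0,0,0,0,0,0,0],[0,0,0,0,0,0,0],[0,0,0,0,0,0,0],[0,0,0,0,0,0,0],[0,0,0,0,0,0,0],[0,0,0,0,0,0,0]]}}

```text
time_s: 4.75
position: [0.4438, 0.1243, 0.0571]
tcp_rot: [[0.992, 0.129, 0.001], [0.129, -0.992, 0.001], [0.001, -0.0, -1.0]]
force: [-0.2, 3.4, 6.8]
opening: 0.222
grasp_force: 30.0
```

{"api": "move_arm", "payload": {"increments": [[0.002,-0.058,0,0,0,0,0],[0.002,0,-0.058,0,0,0,0],[0.009,0,-0.115,0,0,0,0],[0.014,0,-0.144,0,0,0,0],[0.014,0,-0.144,0,0,0,0]]}}

```text
time_s: 5.17
position: [0.4494, 0.1241, 0.1012]
tcp_rot: [[0.992, 0.129, 0.004], [0.129, -0.992, -0.0], [0.004, 0.001, -1.0]]
force: [1.6, 0.9, 0.5]
opening: 0.076
grasp_force: 0.0
```

A slip in my row 1 (a sideways value) lost the grip; reopening, regrasping.

{"api": "move_arm", "payload": {"increments": [[-0.014,0,-0.05,0,0,0,0.6],[-0.014,0,-0.05,0,0,0,0.6],[-0.014,0,-0.05,0,0,0,0.6],[-0.014,0,-0.05,0,0,0,0.6],[-0.014,0,-0.05,0,0,0,0.6],[-0.014,0,-0.05,0,0,0,0.6],[-0.014,0,-0.05,0,0,0,0.6],[-0.014,0,-0.05,0,0,0,0.6],[-0.014,0,-0.05,0,0,0,0.6],[-0.014,0,-0.05,0,0,0,0.6]]}}

```text
time_s: 6.0
position: [0.4436, 0.1238, 0.1146]
tcp_rot: [[0.992, 0.129, -0.0], [0.129, -0.992, -0.0], [-0.0, -0.0, -1.0]]
force: [-0.5, 0.7, 0.2]
opening: 0.595
grasp_force: 0.0
```

Run:
```python
from h import *
s=cap('side','s2')
go((.444,.1235,.0575),7.4)
print(proj(s,(.444,.1235,.065)))
cv2.imwrite('pics/z3.png',cv2.resize(s['image'][200:400,200:420],(660,600)))
```

```text
t 6.05 pos [0.4435 0.1237 0.1147] yaw 7.41 inc [0.0014 0.001  0.1906] wz 0.0 op 0.594 F [-1.1 -0.4  0.6] gf 0.0
[341.24867383 317.13781554]
```

View pics/z3.png

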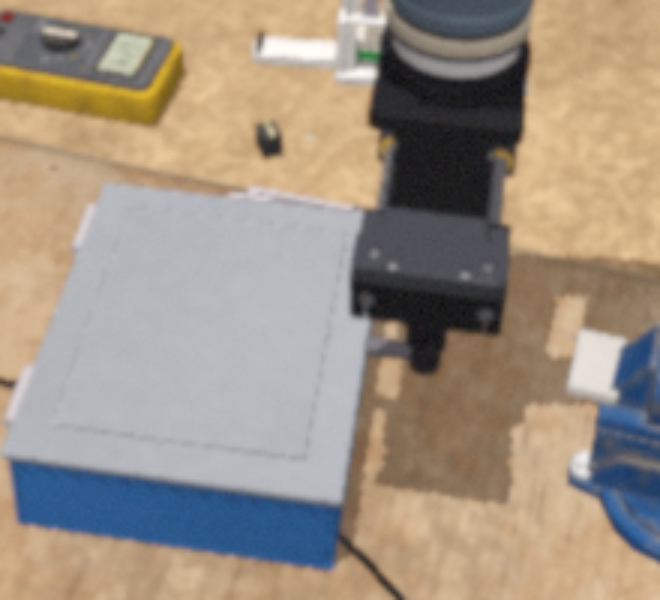

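The lid is shut and the gripper stands right above the handle (425,350 in the crop). Regrasp.

{"api": "move_arm", "payload": {"increments": [[0,0,0.1,0,0,0,0.55],[0,0,0.19,0,0,0,0.5],[0,0,0.19,0,0,0,0.3],[0,0,0.19,0,0,0,0],[0,0,0.19,0,0,0,0],[0,0,0.19,0,0,0,0],[0,0,0.19,0,0,0,0],[0,0,0.19,0,0,0,0],[0,0,0.19,0,0,0,0],[0,0,0.19,0,0,0,0]]}}

```text
time_s: 6.88
position: [0.4444, 0.1244, 0.059]
tcp_rot: [[0.992, 0.129, 0.003], [0.129, -0.992, 0.001], [0.003, -0.0, -1.0]]
force: [-1.1, 5.1, 7.4]
opening: 0.224
grasp_force: 30.0
```

{"api": "move_arm", "payload": {"increments": [[0.001,0,-0.04,0,0,0,0],[0.005,0,-0.08,0,0,0,0],[0.01,0,-0.12,0,0,0,0],[0.018,0,-0.16,0,0,0,0],[0.018,0,-0.16,0,0,0,0]]}}

```text
time_s: 7.3
position: [0.4501, 0.1252, 0.1074]
tcp_rot: [[0.992, 0.129, 0.003], [0.129, -0.992, 0.001], [0.003, -0.001, -1.0]]
force: [1.0, 4.8, -3.0]
opening: 0.23
grasp_force: 30.0
```

{"api": "move_arm", "payload": {"increments": [[0.014,0,-0.054,0,0,0,0],[0.039,0,-0.122,0,0,0,0],[0.07,0,-0.187,0,0,0,0],[0.108,0,-0.248,0,0,0,0],[0.152,0,-0.306,0,0,0,0],[0.201,0,-0.359,0,0,0,0],[0.256,0,-0.407,0,0,0,0],[0.315,0,-0.449,0,0,0,0],[0.377,0,-0.485,0,0,0,0],[0.443,0,-0.514,0,0,0,0]]}}

```text
time_s: 8.13
position: [0.5754, 0.143, 0.2585]
tcp_rot: [[0.991, 0.129, -0.014], [0.129, -0.992, 0.002], [-0.014, -0.004, -1.0]]
force: [-6.7, 5.5, -2.7]
opening: 0.23
grasp_force: 30.0
```

{"api": "move_arm", "payload": {"increments": [[0.034,0,-0.011,0,0,0,0],[0.069,0,-0.023,0,0,0,0],[0.104,0,-0.032,0,0,0,0],[0.139,0,-0.039,0,0,0,0],[0.161,0,-0.042,0,0,0,0],[0.161,0,-0.042,0,0,0,0],[0.161,0,-0.042,0,0,0,0],[0.161,0,-0.042,0,0,0,0]]}}

```text
time_s: 8.8
position: [0.6274, 0.1504, 0.2729]
tcp_rot: [[0.992, 0.13, -0.002], [0.13, -0.992, 0.005], [-0.001, -0.005, -1.0]]
force: [-2.5, 6.2, 3.6]
opening: 0.225
grasp_force: 30.0
```

Run:
```python
from h import *
s=cap('side','s3')
st=bot.read_state();p=st['position'];print(p,st['force'],st['opening'],st['grasp_force'])
d=.9917*(p[0]-.6593)+.129*(p[1]-.1515);print('ang',np.arctan2(p[2]+.008-.062,-d),np.hypot(p[2]-.054,d))
```

```text
[0.6272675  0.15037245 0.27292281] [-2.13780142  7.31658145  3.63747645] 0.2298382581668381 29.996641678735614
ang 1.4260471567251618 0.22123647299831128
```

View pics/s3.png

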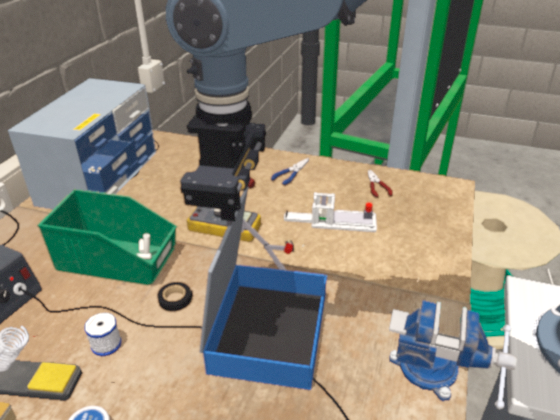

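The lid stands near upright, stay links straight with the tab at (289,247). Ease it back to about 1.35 and check for lock.

{"api": "move_arm", "payload": {"increments": [[-0.02,0,0.002,0,0,0,0],[-0.04,0,0.007,0,0,0,0],[-0.05,0,0.009,0,0,0,0],[-0.05,0,0.009,0,0,0,0.25],[-0.05,0,0.009,0,0,0,0.4],[-0.05,0,0.009,0,0,0,0.5],[-0.05,0,0.009,0,0,0,0.6],[-0.05,0,0.009,0,0,0,0.6],[-0.05,0,-0.08,0,0,0,0.6],[-0.05,0,-0.22,0,0,0,0.6]]}}

```text
time_s: 9.68
position: [0.6109, 0.145, 0.3334]
tcp_rot: [[0.992, 0.128, -0.013], [0.128, -0.992, -0.001], [-0.013, -0.0, -1.0]]
force: [1.6, -0.1, -0.2]
opening: 0.571
grasp_force: 0.0
```

{"api": "move_arm", "payload": {"increments": [[0,0.1,-0.15,0,0,0,1],[0,0.25,-0.15,0,0,0,1],[0,0.4,-0.15,0,0,0,1],[0,0.5,-0.15,0,0,0,1],[0,0.65,-0.15,0,0,0,1],[0,0.65,-0.15,0,0,0,1]]}}

```text
time_s: 10.18
position: [0.6396, -0.0553, 0.3828]
tcp_rot: [[0.993, 0.121, 0.0], [0.121, -0.993, -0.005], [-0.0, 0.005, -1.0]]
force: [-0.9, 0.2, -0.7]
opening: 0.951
grasp_force: 0.0
```

Run:
```python
from h import *
s=cap('side','s4');t=cap('top','t4')
L=cv2.resize(s['image'][190:390,190:400],(420,400));T=cv2.resize(t['image'][180:300,120:260],(380,400))
cv2.imwrite('pics/z4.png',np.hstack([L,T]))
go((.62,-.217,.15),10.9)
for n in('stay_tab','relay1_center'):
  for c in('side','top'):print(n,c,[(np.round(d['location']),round(d['conf'],2)) for d in nets.find_in(c,n)[:4]])
```

```text
t 10.28 pos [ 0.6389 -0.0504  0.3826] yaw 7.14 inc [-0.1308  0.5432  0.7753] wz -0.0209 op 0.983 F [0.3 1.3 0.9] gf 0.0
stay_tab side [(array([281., 245.]), 0.97)]
stay_tab top [(array([222., 228.]), 0.42)]
relay1_center side []
relay1_center top []
```

View pics/z4.png

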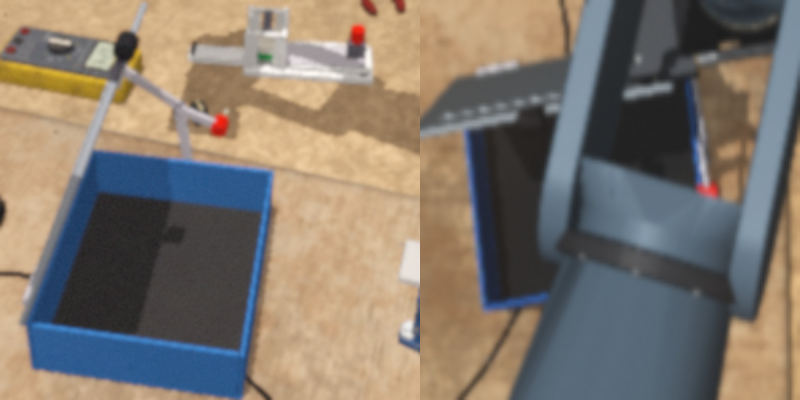

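The tab is at side ≈(299,252), top ≈(226,237); the relay is half hidden behind the stay at about (290,242). Check tab height for lock and the relay's angle.

Run:
```python
from h import *
s=cap('side','s5');t=cap('top')
T=cv2.imread('pics/t1.png');r=T[205:231,260:286]
print('tab',tri(t,(226.1,236.8),s,(299.3,251.8)))
for d in('stay_tab','lid_handle'):print(d,[(np.round(q['location'],1),round(q['conf'],2)) for q in nets.find_in('side',d)[:3]])
g=cv2.resize(cv2.cvtColor(r,cv2.COLOR_BGR2GRAY),None,fx=8,fy=8,interpolation=cv2.INTER_CUBIC)
for th in(55,65,75,85):
    cs=cv2.findContours((g<th).astype('uint8'),0,2)[0]
    c=max(cs,key=cv2.contourArea);m=cv2.minAreaRect(c);b=cv2.boxPoints(m)/8+[260-.44,205-.44]
    P=np.array([atz(t,p,.02)[:2] for p in b]);e=P[1]-P[0];f=P[2]-P[1]
    print(th,P.mean(0),np.linalg.norm(e),np.degrees(np.arctan2(e[1],e[0])),np.linalg.norm(f),np.degrees(np.arctan2(f[1],f[0])))
    M=cv2.moments(c);print(cv2.contourArea(c)/64, atz(t,(M['m10']/M['m00']/8+259.56,M['m01']/M['m00']/8+204.56),.02))
```

```text
tab [0.55181488 0.0173639  0.09981274]
stay_tab [(array([282.6, 246.1]), 0.87), (array([173.4, 294.3]), 0.18)]
lid_handle []Traceback (most recent call last):
  File "<stdin>", line 9, in <module>
ValueError: max() iterable argument is empty
```

Run:
```python
from h import *
t=cap('top');T=cv2.imread('pics/t1.png');r=T[207:229,262:285]
g=cv2.resize(cv2.cvtColor(r,cv2.COLOR_BGR2GRAY),None,fx=8,fy=8,interpolation=cv2.INTER_CUBIC)
print(g.min(),np.median(g))
for th in(80,90,100):
    cs=cv2.findContours((g<th).astype('uint8'),0,2)[0]
    if not cs: continue
    c=max(cs,key=cv2.contourArea);m=cv2.minAreaRect(c);b=cv2.boxPoints(m)/8+[262-.44,207-.44]
    P=np.array([atz(t,p,.02)[:2] for p in b]);e=P[1]-P[0];f=P[2]-P[1]
    print(th,P.mean(0),np.linalg.norm(e),np.degrees(np.arctan2(e[1],e[0])),np.linalg.norm(f),np.degrees(np.arctan2(f[1],f[0])))
```

```text
60 146.0
80 [ 0.60611882 -0.1005485 ] 0.019027189615735088 -49.0907578152091 0.01538715827990008 -139.37112647994678
90 [ 0.60641556 -0.1005715 ] 0.020636422180277975 -51.633550474052555 0.017231500565303304 -141.91084029301788
100 [ 0.60643622 -0.10062015] 0.02218445689708368 -50.917934778917875 0.01879404373687478 -141.20331255664527
```

{"api": "move_arm", "payload": {"increments": [[-0.128,0.152,0.875,0,0,-0.177,1],[-0.128,0.152,0.875,0,0,-0.177,1],[-0.128,0.152,0.875,0,0,-0.177,1],[-0.128,0.152,0.875,0,0,-0.177,0.6],[-0.128,0.152,0.875,0,0,-0.177,0.6],[-0.128,0.152,0.875,0,0,-0.177,0.6],[-0.128,0.152,0.875,0,0,-0.177,0.6],[-0.128,0.152,0.875,0,0,-0.177,0.6],[-0.128,0.152,0.875,0,0,-0.177,0.6],[-0.128,0.152,0.875,0,0,-0.177,0.6]]}}

```text
time_s: 11.57
position: [0.6085, -0.0977, 0.1225]
tcp_rot: [[0.774, 0.633, 0.004], [0.633, -0.774, -0.001], [0.002, 0.003, -1.0]]
force: [0.3, 0.0, 1.2]
opening: 0.624
grasp_force: 0.0
```

Run:
```python
from h import *
s=cap('side');cv2.imwrite('pics/z6.png',cv2.resize(s['image'][170:350,190:400],(700,600)))
go((.6065,-.1003,.014),39)
print(proj(s,(.6065,-.1003,.012)))
```

```text
t 11.62 pos [ 0.6088 -0.0977  0.1231] yaw 39.31 inc [-1.240e-02  1.000e-04  3.635e-01] wz 0.0017 op 0.615 F [0.4 0.5 0.4] gf 0.0
[290.08888268 245.02756078]
```

View pics/z6.png

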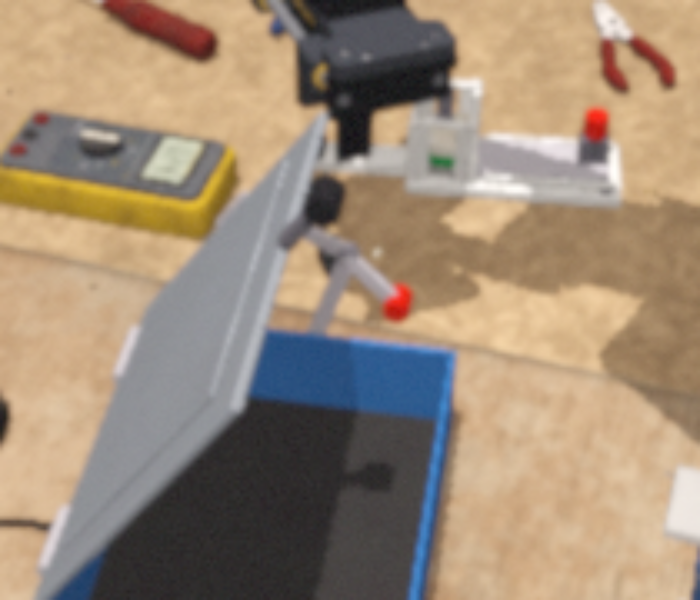

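The lid is sinking: the stay was not quite over centre (in s3 the knee was still bowed to the front). I'll go back, let it settle shut, and raise it further next time.

{"api": "move_arm", "payload": {"increments": [[0,0,-0.14,0,0,0,0.6],[0,0,-0.28,0,0,0,0.6],[-0.03,-0.06,-0.42,0,0,0.04,0.6],[-0.08,-0.18,-0.42,0,0,0.08,0.6],[-0.12,-0.3,-0.42,0,0,0.12,0.6],[-0.15,-0.42,-0.42,0,0,0.16,0.6],[-0.14,-0.55,-0.42,0,0,0.177,0.6],[-0.13,-0.68,-0.42,0,0,0.177,0.6],[-0.11,-0.82,-0.42,0,0,0.177,0.6],[-0.09,-0.95,-0.42,0,0,0.177,0.6]]}}

```text
time_s: 12.45
position: [0.4051, 0.1074, 0.2491]
tcp_rot: [[0.992, 0.128, 0.006], [0.128, -0.992, 0.0], [0.006, 0.0, -1.0]]
force: [1.4, 1.0, 0.0]
opening: 0.598
grasp_force: 0.0
```

{"api": "move_arm", "payload": {"increments": [[0,0,0,0,0,0,0.6],[0,0,0,0,0,0,0.6],[0,0,0,0,0,0,0.6],[0,0,0,0,0,0,0.6],[0,0,0,0,0,0,0.6],[0,0,0,0,0,0,0.6],[0,0,0,0,0,0,0.6],[0,0,0,0,0,0,0.6],[0,0,0,0,0,0,0.6],[0,0,0,0,0,0,0.6]]}}

```text
time_s: 13.28
position: [0.4054, 0.1057, 0.2466]
tcp_rot: [[0.992, 0.128, -0.0], [0.128, -0.992, -0.0], [-0.0, -0.0, -1.0]]
force: [0.4, 1.0, -0.7]
opening: 0.6
grasp_force: 0.0
```

{"api": "move_arm", "payload": {"increments": [[0,0,0,0,0,0,0.6],[0,0,0,0,0,0,0.6],[0,0,0,0,0,0,0.6],[0,0,0,0,0,0,0.6],[0,0,0,0,0,0,0.6],[0,0,0,0,0,0,0.6],[0,0,0,0,0,0,0.6],[0,0,0,0,0,0,0.6],[0,0,0,0,0,0,0.6],[0,0,0,0,0,0,0.6]]}}

```text
time_s: 14.12
position: [0.4054, 0.1059, 0.2467]
tcp_rot: [[0.992, 0.129, -0.0], [0.129, -0.992, 0.0], [-0.0, -0.0, -1.0]]
force: [0.1, -1.2, -0.3]
opening: 0.599
grasp_force: 0.0
```

{"api": "move_arm", "payload": {"increments": [[0,0,0,0,0,0,0.6],[0,0,0,0,0,0,0.6],[0,0,0,0,0,0,0.6],[0,0,0,0,0,0,0.6],[0,0,0,0,0,0,0.6],[0,0,0,0,0,0,0.6],[0,0,0,0,0,0,0.6],[0,0,0,0,0,0,0.6],[0,0,0,0,0,0,0.6],[0,0,0,0,0,0,0.6]]}}

```text
time_s: 14.95
position: [0.4054, 0.1059, 0.2467]
tcp_rot: [[0.992, 0.129, 0.0], [0.129, -0.992, -0.0], [0.0, 0.0, -1.0]]
force: [0.1, 0.7, -0.1]
opening: 0.604
grasp_force: 0.0
```

Run:
```python
from h import *
s=cap('side');cv2.imwrite('pics/z7.png',cv2.resize(s['image'][180:390,190:420],(657,600)))
go((.444,.1235,.058),7.4)
```

```text
t 15.0 pos [0.4054 0.1059 0.2467] yaw 7.41 inc [ 0.1353 -0.0416  0.629 ] wz 0.0 op 0.598 F [0.1 1.1 0.5] gf 0.0
```

View pics/z7.png

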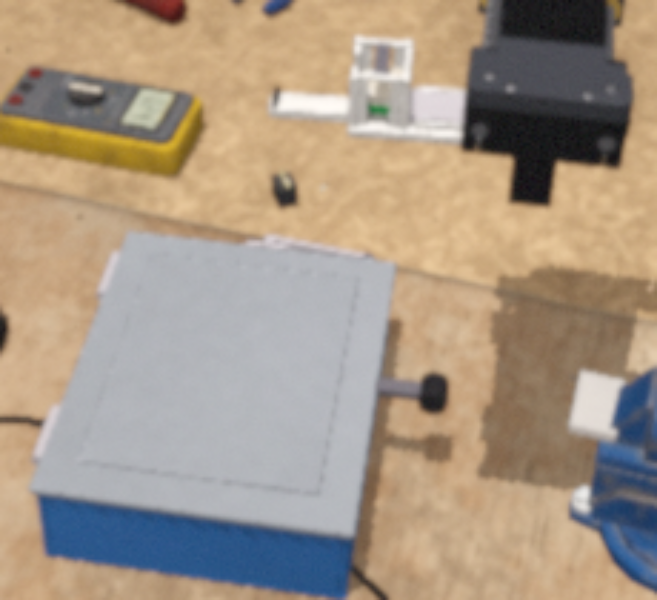

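Lid is shut again with the handle at (433,392) in the crop, relay unmoved. Regrasp and raise.

{"api": "move_arm", "payload": {"increments": [[0.135,-0.04,0.14,0,0,0,0.6],[0.135,-0.04,0.28,0,0,0,0.6],[0.135,-0.04,0.42,0,0,0,0.55],[0.135,-0.04,0.55,0,0,0,0.5],[0.135,-0.04,0.63,0,0,0,0.4],[0.135,-0.04,0.63,0,0,0,0.3],[0.135,-0.04,0.63,0,0,0,0],[0.135,-0.04,0.63,0,0,0,0],[0.135,-0.04,0.63,0,0,0,0],[0.135,-0.04,0.63,0,0,0,0]]}}

```text
time_s: 15.83
position: [0.4452, 0.1244, 0.0607]
tcp_rot: [[0.992, 0.128, 0.005], [0.128, -0.992, 0.002], [0.005, -0.001, -1.0]]
force: [-0.8, 7.5, -2.6]
opening: 0.23
grasp_force: 30.0
```

{"api": "move_arm", "payload": {"increments": [[0,0,0,0,0,0,0],[0,0,0,0,0,0,0],[0.001,0,-0.04,0,0,0,0],[0.005,0,-0.08,0,0,0,0],[0.01,0,-0.12,0,0,0,0],[0.018,0,-0.16,0,0,0,0],[0.018,0,-0.16,0,0,0,0]]}}

```text
time_s: 16.42
position: [0.4508, 0.1253, 0.1108]
tcp_rot: [[0.992, 0.128, 0.008], [0.128, -0.992, 0.002], [0.008, -0.001, -1.0]]
force: [-1.6, 6.5, -1.6]
opening: 0.224
grasp_force: 30.0
```

{"api": "move_arm", "payload": {"increments": [[0.014,0,-0.054,0,0,0,0],[0.039,0,-0.122,0,0,0,0],[0.07,0,-0.187,0,0,0,0],[0.108,0,-0.248,0,0,0,0],[0.152,0,-0.306,0,0,0,0],[0.201,0,-0.359,0,0,0,0],[0.256,0,-0.407,0,0,0,0],[0.315,0,-0.449,0,0,0,0],[0.377,0,-0.485,0,0,0,0],[0.443,0,-0.514,0,0,0,0]]}}

```text
time_s: 17.25
position: [0.5769, 0.1432, 0.2631]
tcp_rot: [[0.992, 0.13, -0.005], [0.13, -0.992, 0.004], [-0.005, -0.005, -1.0]]
force: [-4.0, 6.2, -6.5]
opening: 0.227
grasp_force: 30.0
```

{"api": "move_arm", "payload": {"increments": [[0.034,0,-0.011,0,0,0,0],[0.069,0,-0.023,0,0,0,0],[0.104,0,-0.032,0,0,0,0],[0.139,0,-0.039,0,0,0,0],[0.161,0,-0.042,0,0,0,0],[0.18,0,-0.044,0,0,0,0],[0.2,0,-0.046,0,0,0,0],[0.2,0,-0.046,0,0,0,0]]}}

```text
time_s: 17.92
position: [0.632, 0.1509, 0.2778]
tcp_rot: [[0.991, 0.131, -0.016], [0.131, -0.991, 0.003], [-0.015, -0.005, -1.0]]
force: [-17.1, 3.4, 7.4]
opening: 0.229
grasp_force: 30.0
```

{"api": "move_arm", "payload": {"increments": [[0.01,0,0,0,0,0,0],[0.01,0,0,0,0,0,0],[0.01,0,0,0,0,0,0],[0.01,0,0,0,0,0,0],[0.01,0,0,0,0,0,0],[0.01,0,0,0,0,0,0],[0.01,0,0,0,0,0,0],[0.01,0,0,0,0,0,0]]}}

```text
time_s: 18.58
position: [0.6325, 0.151, 0.2778]
tcp_rot: [[0.991, 0.131, -0.019], [0.131, -0.991, 0.002], [-0.019, -0.005, -1.0]]
force: [-20.2, 2.4, 9.7]
opening: 0.224
grasp_force: 30.0
```

Run:
```python
from h import *
s=cap('side','s8');go((.6,.15,.25))
for f in('s3','s8'):
    im=cv2.imread(f'pics/{f}.png').astype(int)[225:300,240:330]
    m=(im[...,2]>120)&(im[...,1]<70)&(im[...,0]<70);ys,xs=np.nonzero(m);print(f,xs.mean()+240,ys.mean()+225,m.sum())
a=cv2.imread('pics/s3.png')[200:300,220:320];b=cv2.imread('pics/s8.png')[200:300,220:320]
cv2.imwrite('pics/z8.png',cv2.resize(np.hstack([a,b]),(800,400),interpolation=cv2.INTER_CUBIC))
```

```text
t 18.63 pos [0.6325 0.151  0.2778] yaw 7.52 inc [-0.1061 -0.0103  0.0948] wz None op 0.222 F [-20.    3.    9.5] gf 30.0
s3 288.26666666666665 247.78333333333333 60
s8 284.9672131147541 247.49180327868854 61
```

View pics/z8.png

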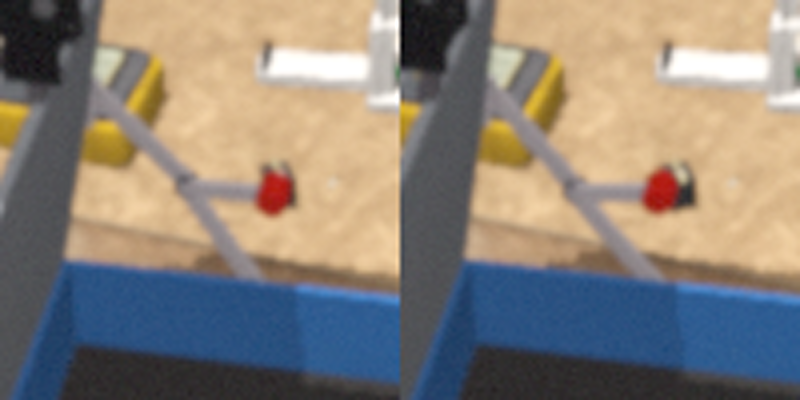

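Now the links are almost collinear (crop: (500,85)-(572,185)-(650,280)) but held in tension by my push. Relax the push so the spring can carry the knee over.

{"api": "move_arm", "payload": {"increments": [[-0.01,0,0,0,0,0,0],[-0.015,0,0,0,0,0,0],[-0.02,0,0,0,0,0,0],[-0.022,0,0,0,0,0,0],[-0.024,0,0,0,0,0,0],[-0.026,0,0,0,0,0,0],[-0.028,0,0,0,0,0,0],[-0.03,0,0,0,0,0,0],[-0.03,0,0,0,0,0,0],[-0.03,0,0,0,0,0,0]]}}

```text
time_s: 19.47
position: [0.6305, 0.1508, 0.2777]
tcp_rot: [[0.991, 0.13, -0.003], [0.13, -0.991, 0.005], [-0.002, -0.006, -1.0]]
force: [-6.3, 5.7, -0.2]
opening: 0.227
grasp_force: 30.0
```

```bash
cat >> h.py <<'E'
def tab(name):
    s=cap('side',name);im=s['image'].astype(int)[225:300,240:330]
    m=(im[...,2]>120)&(im[...,1]<70)&(im[...,0]<70);ys,xs=np.nonzero(m);print('tab px',xs.mean()+240,ys.mean()+225,m.sum());return s
E
python3 - <<'E'
from h import *
tab('s9');go((.6,.15,.25))
E
```

```text
tab px 284.6 247.33333333333334 60
t 19.52 pos [0.6305 0.1508 0.2777] yaw 7.48 inc [-0.101  -0.0101  0.0926] wz None op 0.225 F [-5.7  5.9  1. ] gf 30.0
```

{"api": "move_arm", "payload": {"increments": [[-0.004,0,0,0,0,0,0],[-0.006,0,0,0,0,0,0],[-0.008,0,0,0,0,0,0],[-0.01,0,0,0,0,0,0],[-0.01,0,0,0,0,0,0],[-0.01,0,0,0,0,0,0],[-0.01,0,0,0,0,0,0],[-0.01,0,0,0,0,0,0],[-0.01,0,0,0,0,0,0],[-0.01,0,0,0,0,0,0]]}}

```text
time_s: 20.35
position: [0.6291, 0.1506, 0.2775]
tcp_rot: [[0.992, 0.13, 0.001], [0.13, -0.991, 0.006], [0.002, -0.006, -1.0]]
force: [-2.3, 5.8, -1.6]
opening: 0.225
grasp_force: 30.0
```

Run:
```python
from h import *
tab('s10');go((.6,.15,.25))
```

```text
tab px 283.05 247.03333333333333 60
t 20.4 pos [0.6291 0.1506 0.2775] yaw 7.47 inc [-0.0966 -0.0101  0.0917] wz None op 0.226 F [-2.1  7.  -3.1] gf 30.0
```

The tab keeps moving rearward as the lid eases back — past centre. Continue easing to the stop.

{"api": "move_arm", "payload": {"increments": [[-0.005,0,0,0,0,0,0],[-0.01,0,0,0,0,0,0],[-0.015,0,0.001,0,0,0,0],[-0.02,0,0.002,0,0,0,0],[-0.025,0,0.003,0,0,0,0],[-0.03,0,0.004,0,0,0,0],[-0.035,0,0.005,0,0,0,0],[-0.035,0,0.005,0,0,0,0],[-0.035,0,0.005,0,0,0,0]]}}

```text
time_s: 21.15
position: [0.6205, 0.1494, 0.2761]
tcp_rot: [[0.992, 0.13, 0.006], [0.13, -0.992, 0.007], [0.006, -0.006, -1.0]]
force: [-1.1, 8.1, -3.9]
opening: 0.229
grasp_force: 30.0
```

Run:
```python
from h import *
tab('s11');go((.6,.15,.25))
```

```text
tab px 278.6923076923077 247.17307692307693 52
t 21.2 pos [0.6205 0.1494 0.2761] yaw 7.45 inc [-0.0681 -0.0104  0.0866] wz None op 0.227 F [ 0.7  7.5 -5.3] gf 30.0
```

Still following the over-centre path; ease a little more until the force shows the stop.

{"api": "move_arm", "payload": {"increments": [[-0.008,0,0.001,0,0,0,0],[-0.016,0,0.002,0,0,0,0],[-0.024,0,0.004,0,0,0,0],[-0.03,0,0.005,0,0,0,0],[-0.036,0,0.006,0,0,0,0],[-0.036,0,0.006,0,0,0,0]]}}

```text
time_s: 21.7
position: [0.6137, 0.1484, 0.2747]
tcp_rot: [[0.991, 0.129, 0.016], [0.129, -0.992, 0.008], [0.017, -0.006, -1.0]]
force: [8.5, 8.6, -8.8]
opening: 0.23
grasp_force: 30.0
```

Run:
```python
from h import *
tab('s12');go((.6,.15,.25))
```

```text
tab px 277.2857142857143 247.40816326530611 49
t 21.75 pos [0.6138 0.1484 0.2748] yaw 7.43 inc [-0.0464 -0.0106  0.082 ] wz None op 0.225 F [ 8.2  8.7 -8.6] gf 30.0
```

Force reversed to +8.5 N: the stay is on its stop. Release and back off upward.

{"api": "move_arm", "payload": {"increments": [[0.015,0,0,0,0,0,0],[0.015,0,0,0,0,0,0.3],[0.015,0,0,0,0,0,0.5],[0.015,0,0,0,0,0,0.6],[0.015,0,0,0,0,0,0.6],[0.015,0,0,0,0,0,0.6],[0.015,0,-0.1,0,0,0,0.6],[0.015,0,-0.22,0,0,0,0.6],[0.015,0,-0.33,0,0,0,0.6],[0.015,0,-0.33,0,0,0,0.6]]}}

```text
time_s: 22.58
position: [0.6185, 0.1452, 0.3781]
tcp_rot: [[0.992, 0.129, 0.016], [0.129, -0.992, 0.001], [0.016, 0.001, -1.0]]
force: [1.2, -0.7, 0.7]
opening: 0.597
grasp_force: 0.0
```

{"api": "move_arm", "payload": {"increments": [[0,0.13,0,0,0,-0.03,0.6],[0,0.26,0,0,0,-0.06,0.6],[0,0.4,0,0,0,-0.1,0.6],[-0.04,0.53,0,0,0,-0.14,0.6],[-0.1,0.66,0,0,0,-0.176,0.6],[-0.13,0.8,0,0,0,-0.176,0.6],[-0.13,0.82,0.1,0,0,-0.176,0.6],[-0.13,0.82,0.2,0,0,-0.176,0.6],[-0.13,0.82,0.3,0,0,-0.176,0.6],[-0.13,0.82,0.4,0,0,-0.176,0.6]]}}

```text
time_s: 23.42
position: [0.6076, -0.1049, 0.2486]
tcp_rot: [[0.777, 0.629, 0.001], [0.629, -0.777, -0.0], [0.0, 0.001, -1.0]]
force: [0.6, -0.0, -0.3]
opening: 0.597
grasp_force: 0.0
```

Run:
```python
from h import *
s=tab('s13');go((.6065,-.1003,.014),39)
c=s['image'][235:256,278:300]; print(proj(s,(.6065,-.1003,.012)))
g=s['image'][225:260,270:310].max(axis=2); ys,xs=np.nonzero(g<60); print('dark',len(xs),xs.mean()+270 if len(xs) else 0,ys.mean()+225 if len(xs) else 0)
```

```text
tab px 278.0 247.2127659574468 47
t 23.47 pos [ 0.6038 -0.1033  0.2418] yaw 39.0 inc [0.0184 0.0058 0.7591] wz -0.0 op 0.6 F [-1.4  0.9 -3.4] gf 0.0
[290.08888268 245.02756078]
dark 16 296.0625 255.875
```

Stay locked and holding (tab fixed at (278,247)). Take the relay.

{"api": "move_arm", "payload": {"increments": [[0.015,0.005,0.13,0,0,0,0.6],[0.015,0.005,0.26,0,0,0,0.6],[0.015,0.005,0.39,0,0,0,0.6],[0.015,0.005,0.5,0,0,0,0.6],[0.015,0.005,0.6,0,0,0,0.6],[0.015,0.005,0.6,0,0,0,0.6]]}}

```text
time_s: 23.97
position: [0.6085, -0.1009, 0.0642]
tcp_rot: [[0.776, 0.63, -0.011], [0.63, -0.776, 0.004], [-0.006, -0.01, -1.0]]
force: [-1.0, 0.0, -0.0]
opening: 0.597
grasp_force: 0.0
```

Run:
```python
from h import *
go((.6065,-.1003,.014),39)
```

```text
t 23.97 pos [ 0.6085 -0.1009  0.0642] yaw 39.08 inc [-0.0028 -0.0041  0.1674] wz 0.0005 op 0.597 F [-1.  0. -0.] gf 0.0
```

{"api": "move_arm", "payload": {"increments": [[-0.003,-0.004,0.06,0,0,0,0.55],[-0.003,-0.004,0.12,0,0,0,0.5],[-0.003,-0.004,0.166,0,0,0,0.5],[-0.003,-0.004,0.166,0,0,0,0.4],[-0.003,-0.004,0.166,0,0,0,0],[-0.003,-0.004,0.166,0,0,0,0],[-0.003,-0.004,0.166,0,0,0,0],[-0.003,-0.004,0.166,0,0,0,0],[-0.003,-0.004,0.166,0,0,0,0],[-0.003,-0.004,0.166,0,0,0,0]]}}

```text
time_s: 24.8
position: [0.611, -0.1015, 0.0202]
tcp_rot: [[0.776, 0.631, -0.0], [0.631, -0.776, 0.0], [-0.0, -0.0, -1.0]]
force: [0.7, -0.1, -0.6]
opening: 0.062
grasp_force: 0.0
```

Run:
```python
from h import *
go((.51,-.05,.22),7.4)
```

```text
t 24.8 pos [ 0.611  -0.1015  0.0202] yaw 39.09 inc [-0.1532 -0.3456 -0.6659] wz 0.1761 op 0.062 F [ 0.7 -0.1 -0.6] gf 0.0
```

The grip closed on nothing; look again from out of the way, heading to the magazine.

{"api": "move_arm", "payload": {"increments": [[0,0,-0.13,0,0,0,0.5],[0,0,-0.26,0,0,0,0.6],[0,0,-0.4,0,0,0,0.6],[-0.1,0.01,-0.45,0,0,0.04,0.6],[-0.22,0.02,-0.45,0,0,0.08,0.6],[-0.35,0.03,-0.45,0,0,0.12,0.6],[-0.47,0.045,-0.45,0,0,0.157,0.6],[-0.6,0.06,-0.45,0,0,0.157,0.6],[-0.69,0.066,-0.45,0,0,0.157,0.6],[-0.69,0.066,-0.45,0,0,0.157,0.6]]}}

```text
time_s: 25.63
position: [0.4592, -0.2498, 0.154]
tcp_rot: [[0.983, 0.184, -0.004], [0.184, -0.983, 0.001], [-0.003, -0.002, -1.0]]
force: [-0.3, 0.6, -0.3]
opening: 0.593
grasp_force: 0.0
```

Run:
```python
from h import *
s=tab('s14');t=cap('top','t14');go((.4625,-.2478,.046),10.9)
a=cv2.resize(s['image'][190:290,200:400],(800,400),interpolation=cv2.INTER_CUBIC)
b=cv2.resize(t['image'][190:240,240:340],(400,200),interpolation=cv2.INTER_CUBIC)
o=np.zeros((600,800,3),'uint8');o[:400]=a;o[400:,:400]=b
cv2.imwrite('pics/z14.png',o)
```

```text
tab px 278.0 247.22448979591837 49
t 25.73 pos [ 0.4621 -0.2478  0.1543] yaw 10.68 inc [0.0014 0.0009 0.3609] wz -0.0012 op 0.593 F [ 1.2 -0.5  1.2] gf 0.0
```

View pics/z14.png

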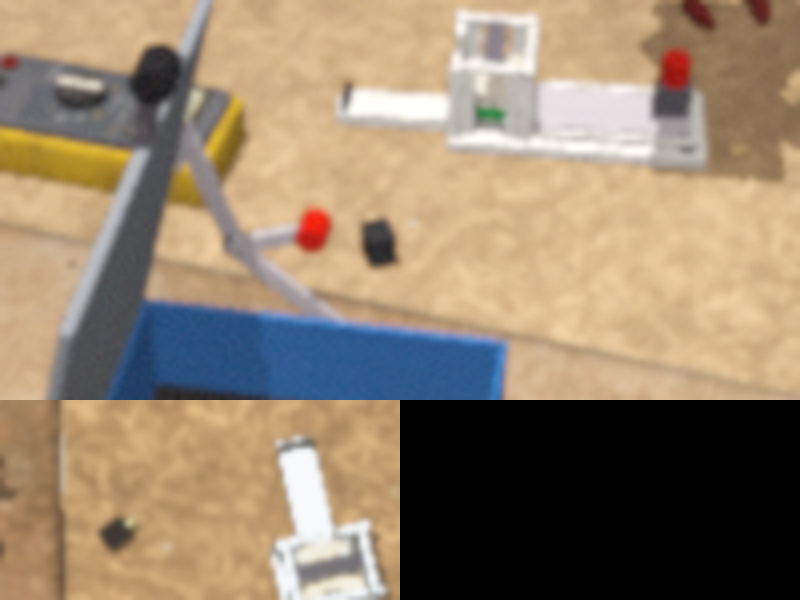

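Relay now at top ≈(269,223), side ≈(294,250), apparently tipped, pins pointing away. Stay still locked. I'm at the knob, so do the terminals first.

{"api": "move_arm", "payload": {"increments": [[0.001,0.001,0.12,0,0,0,0.6],[0.001,0.001,0.24,0,0,0,0.6],[0.001,0.001,0.36,0,0,0,0.55],[0.001,0.001,0.36,0,0,0,0.5],[0.001,0.001,0.36,0,0,0,0],[0.001,0.001,0.36,0,0,0,0],[0.001,0.001,0.36,0,0,0,0],[0.001,0.001,0.36,0,0,0,0],[0.001,0.001,0.36,0,0,0,0],[0.001,0.001,0.36,0,0,0,0]]}}

```text
time_s: 26.57
position: [0.464, -0.2465, 0.0488]
tcp_rot: [[0.983, 0.186, 0.002], [0.186, -0.983, 0.001], [0.003, -0.001, -1.0]]
force: [2.7, 6.5, 6.0]
opening: 0.19
grasp_force: 30.0
```

Run:
```python
from h import *
go((.4625+.060*.982,-.2478+.06*.189,.046),10.9)
```

```text
t 26.57 pos [ 0.464  -0.2465  0.0488] yaw 10.72 inc [0.1943 0.0028 0.0098] wz -0.001 op 0.19 F [2.7 6.5 6. ] gf 30.0
```

{"api": "move_arm", "payload": {"increments": [[0.04,0,0,0,0,0,0],[0.08,0,0,0,0,0,0],[0.12,0,0,0,0,0,0],[0.16,0,0,0,0,0,0],[0.19,0,0,0,0,0,0],[0.205,0,0,0,0,0,0],[0.208,0,0,0,0,0,0],[0.208,0,0,0,0,0,0]]}}

```text
time_s: 27.23
position: [0.5229, -0.2345, 0.0488]
tcp_rot: [[0.982, 0.188, -0.003], [0.188, -0.982, 0.002], [-0.003, -0.003, -1.0]]
force: [-3.9, 2.8, 8.9]
opening: 0.196
grasp_force: 30.0
```

Run:
```python
from h import *
go((.4625,-.2478,.046),10.9)
```

```text
t 27.23 pos [ 0.5229 -0.2345  0.0488] yaw 10.85 inc [-0.2062  0.0055  0.0099] wz -0.0003 op 0.196 F [-3.9  2.8  8.9] gf 30.0
```

{"api": "move_arm", "payload": {"increments": [[-0.05,0,0,0,0,0,0],[-0.1,0,0,0,0,0,0],[-0.15,0,0,0,0,0,0],[-0.19,0,0,0,0,0,0],[-0.21,0,0,0,0,0,0],[-0.211,0,0,0,0,0,0],[-0.211,0,0,0,0,0,0.3],[-0.211,0,0,0,0,0,0.5],[-0.211,0,0,0,0,0,0.75],[-0.211,0,0,0,0,0,0.75]]}}

```text
time_s: 28.07
position: [0.4627, -0.2485, 0.0474]
tcp_rot: [[0.982, 0.188, 0.001], [0.188, -0.982, -0.001], [0.001, 0.002, -1.0]]
force: [-0.7, 0.7, -0.5]
opening: 0.411
grasp_force: 0.0
```

{"api": "move_arm", "payload": {"increments": [[0,0,-0.1,0,0,0,0.75],[0,0,-0.2,0,0,0,0.75],[0.13,0,-0.2,0,0,0,0.75],[0.26,0,-0.2,0,0,0,0.75],[0.39,0,-0.2,0,0,0,0.75],[0.5,0,-0.2,0,0,0,0.75],[0.545,0,-0.2,0,0,0,0.75],[0.545,0,-0.2,0,0,0,0.75],[0.545,0,-0.2,0,0,0,0.75]]}}

```text
time_s: 28.82
position: [0.6228, -0.217, 0.1062]
tcp_rot: [[0.982, 0.189, -0.001], [0.189, -0.982, -0.0], [-0.001, -0.0, -1.0]]
force: [-1.2, 0.0, -0.4]
opening: 0.75
grasp_force: 0.0
```

Run:
```python
from h import *
t=cap('top','t15');s=cap('side','s15');go((.6245,-.2158,.016),10.9)
print(proj(t,(.6245,-.2158,.018)),proj(s,(.6245,-.2158,.018)),proj(s,(.463,-.2478,.048)))
a=cv2.resize(t['image'][180:290,250:350],(363,400),interpolation=cv2.INTER_CUBIC)
b=cv2.resize(s['image'][170:270,280:380],(400,400),interpolation=cv2.INTER_CUBIC)
cv2.imwrite('pics/z15.png',np.hstack([a,b]))
```

```text
t 28.92 pos [ 0.6213 -0.2173  0.1062] yaw 10.8 inc [ 0.0121 -0.0024  0.3006] wz -0.0006 op 0.75 F [-1.4 -0.8 -1.1] gf 0.0
[316.13564512 210.0268733 ] [297.41912795 212.47307471] [368.3432764  206.74076617]
```

View pics/z15.png

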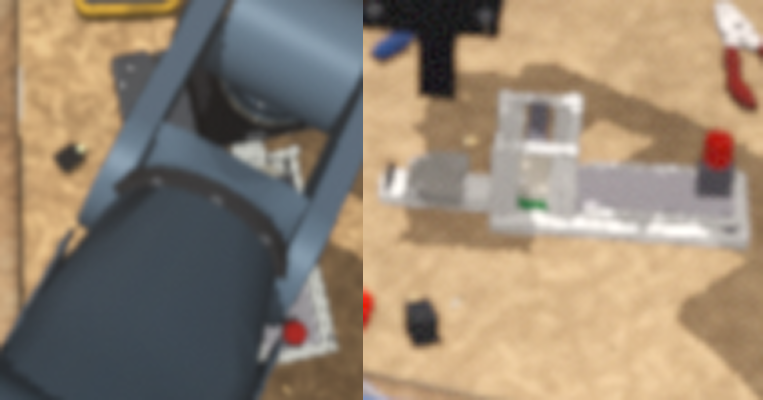

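Grey terminal lies on the landing (side ≈(299,214)), shuttle home, green next in the tower. Grip it.

{"api": "move_arm", "payload": {"increments": [[0.003,0,0.1,0,0,0,0.75],[0.003,0,0.2,0,0,0,0.75],[0.003,0,0.3,0,0,0,0.75],[0.003,0,0.3,0,0,0,0.7],[0.003,0,0.3,0,0,0,0.3],[0.003,0,0.3,0,0,0,0.3],[0.003,0,0.3,0,0,0,0.3],[0.003,0,0.3,0,0,0,0.3],[0.003,0,0.3,0,0,0,0.3]]}}

```text
time_s: 29.67
position: [0.6238, -0.2174, 0.0178]
tcp_rot: [[0.982, 0.188, 0.001], [0.188, -0.982, -0.001], [0.0, 0.001, -1.0]]
force: [-1.5, -0.5, 3.1]
opening: 0.497
grasp_force: 30.0
```

{"api": "move_arm", "payload": {"increments": [[0,0,-0.1,0,0,0,0.3],[0,0,-0.22,0,0,0,0.3],[0,0,-0.35,0,0,0,0.3],[0,0,-0.48,0,0,0,0.3],[0,0,-0.6,0,0,0,0.3],[0,0,-0.65,0,0,0,0.3]]}}

```text
time_s: 30.17
position: [0.6263, -0.2182, 0.2184]
tcp_rot: [[0.982, 0.188, 0.009], [0.188, -0.982, -0.005], [0.008, 0.007, -1.0]]
force: [0.5, -0.5, 0.0]
opening: 0.497
grasp_force: 30.0
```

Run:
```python
from h import *
go((.50,-.08,.21),7.4);go((.5305,.1349,.21),7.4)
```

```text
t 30.17 pos [ 0.6263 -0.2182  0.2184] yaw 10.85 inc [-0.327  -0.5317  0.022 ] wz 0.0191 op 0.497 F [ 0.5 -0.5  0. ] gf 30.0
t 30.17 pos [ 0.6263 -0.2182  0.2184] yaw 10.85 inc [-0.0924 -1.2161  0.0194] wz 0.0191 op 0.497 F [ 0.5 -0.5  0. ] gf 30.0
```

{"api": "move_arm", "payload": {"increments": [[-0.08,-0.1,0,0,0,0,0.3],[-0.16,-0.2,0,0,0,0,0.3],[-0.23,-0.31,0,0,0,0,0.3],[-0.29,-0.42,0,0,0,0,0.3],[-0.33,-0.53,0,0,0,0,0.3],[-0.31,-0.64,0,0,0,0,0.3],[-0.27,-0.75,0,0,0,0,0.3],[-0.23,-0.87,0,0,0,0,0.3],[-0.19,-0.98,0,0,0,0,0.3],[-0.19,-0.98,0,0,0,0,0.3]]}}

```text
time_s: 31.0
position: [0.5127, 0.0664, 0.2124]
tcp_rot: [[0.981, 0.193, 0.002], [0.193, -0.981, 0.003], [0.002, -0.002, -1.0]]
force: [-0.2, -0.7, -0.9]
opening: 0.496
grasp_force: 30.0
```

Run:
```python
from h import *
go((.5286,.1498,.038),7.4)
```

```text
t 31.0 pos [0.5127 0.0664 0.2124] yaw 11.15 inc [ 0.1045 -0.2611  0.5822] wz 0.0208 op 0.496 F [-0.2 -0.7 -0.9] gf 30.0
```

{"api": "move_arm", "payload": {"increments": [[0.05,-0.13,0.05,0,0,0,0.3],[0.1,-0.26,0.12,0,0,0,0.3],[0.1,-0.26,0.24,0,0,0,0.3],[0.1,-0.26,0.36,0,0,0,0.3],[0.1,-0.26,0.48,0,0,0,0.3],[0.1,-0.26,0.58,0,0,0,0.3],[0.1,-0.26,0.58,0,0,0,0.65],[0.1,-0.26,0.58,0,0,0,0.65],[0.1,-0.26,0.58,0,0,0,0.65],[0.1,-0.26,0.58,0,0,0,0.65]]}}

```text
time_s: 31.83
position: [0.5293, 0.1431, 0.04]
tcp_rot: [[0.982, 0.188, 0.005], [0.188, -0.982, 0.0], [0.005, 0.001, -1.0]]
force: [0.4, 0.6, 0.3]
opening: 0.638
grasp_force: 0.0
```

{"api": "move_arm", "payload": {"increments": [[0,0,-0.1,0,0,0,0.65],[0,0,-0.22,0,0,0,0.65],[0,0,-0.35,0,0,0,0.65],[0,0,-0.48,0,0,0,0.65],[-0.05,0.13,-0.55,0,0,0,0.65],[-0.1,0.26,-0.57,0,0,0,0.65],[-0.14,0.39,-0.57,0,0,0,0.65],[-0.19,0.52,-0.57,0,0,0,0.65],[-0.24,0.65,-0.57,0,0,0,0.65],[-0.28,0.78,-0.57,0,0,0,0.65]]}}

```text
time_s: 32.67
position: [0.4888, -0.1005, 0.2115]
tcp_rot: [[0.982, 0.188, 0.004], [0.188, -0.982, -0.002], [0.004, 0.003, -1.0]]
force: [0.5, 0.3, -1.1]
opening: 0.652
grasp_force: 0.0
```

Run:
```python
from h import *
tab('s16');go((.463,-.248,.046),10.9)
```

```text
tab px 277.8979591836735 247.14285714285714 49
t 32.72 pos [ 0.4898 -0.1086  0.2116] yaw 10.56 inc [-0.1753  0.4351  0.5555] wz -0.0019 op 0.648 F [ 0.5 -4.4  0.7] gf 0.0
```

{"api": "move_arm", "payload": {"increments": [[-0.04,0.12,0,0,0,0,0.6],[-0.09,0.24,0.05,0,0,0,0.6],[-0.14,0.36,0.1,0,0,0,0.6],[-0.175,0.425,0.2,0,0,0,0.6],[-0.175,0.425,0.32,0,0,0,0.6],[-0.175,0.425,0.4,0,0,0,0.6],[-0.175,0.425,0.4,0,0,0,0.6],[-0.175,0.425,0.4,0,0,0,0.6]]}}

```text
time_s: 33.38
position: [0.4617, -0.2337, 0.0895]
tcp_rot: [[0.982, 0.188, 0.0], [0.188, -0.982, 0.0], [0.0, -0.0, -1.0]]
force: [-0.6, -0.6, 0.6]
opening: 0.6
grasp_force: 0.0
```

Run:
```python
from h import *
go((.463,-.248,.047),10.9)
```

```text
t 33.38 pos [ 0.4617 -0.2337  0.0895] yaw 10.81 inc [-0.0046  0.0476  0.1415] wz -0.0005 op 0.6 F [-0.6 -0.6  0.6] gf 0.0
```

{"api": "move_arm", "payload": {"increments": [[-0.004,0.048,0.02,0,0,0,0.6],[-0.004,0.048,0.08,0,0,0,0.6],[-0.004,0.048,0.14,0,0,0,0.5],[-0.004,0.048,0.14,0,0,0,0],[-0.004,0.048,0.14,0,0,0,0],[-0.004,0.048,0.14,0,0,0,0],[-0.004,0.048,0.14,0,0,0,0],[-0.004,0.048,0.14,0,0,0,0],[-0.004,0.048,0.14,0,0,0,0],[-0.004,0.048,0.14,0,0,0,0]]}}

```text
time_s: 34.22
position: [0.4635, -0.2466, 0.0478]
tcp_rot: [[0.982, 0.187, 0.001], [0.187, -0.982, 0.002], [0.001, -0.002, -1.0]]
force: [1.2, 5.1, 5.3]
opening: 0.192
grasp_force: 30.0
```

{"api": "move_arm", "payload": {"increments": [[0.04,0,0,0,0,0,0],[0.08,0,0,0,0,0,0],[0.12,0,0,0,0,0,0],[0.16,0,0,0,0,0,0],[0.19,0,0,0,0,0,0],[0.205,0,0,0,0,0,0],[0.21,0,0,0,0,0,0],[0.21,0,0,0,0,0,0]]}}

```text
time_s: 34.88
position: [0.5224, -0.2346, 0.0477]
tcp_rot: [[0.982, 0.189, -0.006], [0.189, -0.982, 0.003], [-0.006, -0.004, -1.0]]
force: [-6.6, 1.4, 9.0]
opening: 0.189
grasp_force: 30.0
```

Run:
```python
from h import *
go((.463,-.248,.047),10.9)
```

```text
t 34.88 pos [ 0.5224 -0.2346  0.0477] yaw 10.92 inc [-0.203   0.0063  0.0036] wz 0.0001 op 0.189 F [-6.6  1.4  9. ] gf 30.0
```

{"api": "move_arm", "payload": {"increments": [[-0.05,0,0,0,0,0,0],[-0.1,0,0,0,0,0,0],[-0.15,0,0,0,0,0,0],[-0.19,0,0,0,0,0,0],[-0.213,0,0,0,0,0,0],[-0.214,0,0,0,0,0,0],[-0.214,0,0,0,0,0,0.3],[-0.214,0,0,0,0,0,0.5],[-0.214,0,0,0,0,0,0.75],[-0.214,0,0,0,0,0,0.75]]}}

```text
time_s: 35.72
position: [0.4622, -0.2487, 0.0469]
tcp_rot: [[0.982, 0.188, 0.0], [0.188, -0.982, -0.001], [0.0, 0.001, -1.0]]
force: [0.1, -0.5, -0.3]
opening: 0.41
grasp_force: 0.0
```

{"api": "move_arm", "payload": {"increments": [[0,0,-0.1,0,0,0,0.75],[0,0,-0.2,0,0,0,0.75],[0.13,0,-0.2,0,0,0,0.75],[0.26,0,-0.2,0,0,0,0.75],[0.39,0,-0.2,0,0,0,0.75],[0.5,0,-0.2,0,0,0,0.75],[0.54,0,-0.2,0,0,0,0.75],[0.54,0,-0.15,0,0,0,0.75],[0.54,0,-0.1,0,0,0,0.75],[0.54,0,-0.1,0,0,0,0.75]]}}

```text
time_s: 36.55
position: [0.6192, -0.2168, 0.0735]
tcp_rot: [[0.982, 0.188, -0.006], [0.188, -0.982, 0.003], [-0.005, -0.004, -1.0]]
force: [0.5, 0.4, -0.4]
opening: 0.745
grasp_force: 0.0
```

Run:
```python
from h import *
go((.6236,-.2174,.016),10.9)
```

```text
t 36.55 pos [ 0.6192 -0.2168  0.0735] yaw 10.86 inc [0.0148 0.0055 0.1916] wz -0.0002 op 0.745 F [ 0.5  0.4 -0.4] gf 0.0
```

{"api": "move_arm", "payload": {"increments": [[0.01,0.003,0.06,0,0,0,0.75],[0.01,0.003,0.13,0,0,0,0.75],[0.01,0.003,0.19,0,0,0,0.75],[0.01,0.003,0.19,0,0,0,0.7],[0.01,0.003,0.19,0,0,0,0.3],[0.01,0.003,0.19,0,0,0,0.3],[0.01,0.003,0.19,0,0,0,0.3],[0.01,0.003,0.19,0,0,0,0.3],[0.01,0.003,0.19,0,0,0,0.3]]}}

```text
time_s: 37.3
position: [0.6252, -0.2188, 0.0213]
tcp_rot: [[0.982, 0.188, 0.002], [0.188, -0.982, -0.001], [0.002, 0.002, -1.0]]
force: [0.5, -1.3, 4.4]
opening: 0.499
grasp_force: 30.0
```

{"api": "move_arm", "payload": {"increments": [[0,0,-0.1,0,0,0,0.3],[0,0,-0.22,0,0,0,0.3],[0,0,-0.35,0,0,0,0.3],[0,0,-0.48,0,0,0,0.3],[0,0,-0.6,0,0,0,0.3],[0,0,-0.65,0,0,0,0.3]]}}

```text
time_s: 37.8
position: [0.6268, -0.2194, 0.2215]
tcp_rot: [[0.982, 0.188, 0.009], [0.188, -0.982, -0.005], [0.008, 0.007, -1.0]]
force: [1.2, -0.3, 0.4]
opening: 0.495
grasp_force: 30.0
```

{"api": "move_arm", "payload": {"increments": [[-0.08,-0.1,0,0,0,0,0.3],[-0.16,-0.2,0,0,0,0,0.3],[-0.23,-0.31,0,0,0,0,0.3],[-0.29,-0.42,0,0,0,0,0.3],[-0.33,-0.53,0,0,0,0,0.3],[-0.31,-0.64,0,0,0,0,0.3],[-0.27,-0.75,0,0,0,0,0.3],[-0.23,-0.87,0,0,0,0,0.3],[-0.19,-0.98,0,0,0,0,0.3],[-0.19,-0.98,0,0,0,0,0.3]]}}

```text
time_s: 38.63
position: [0.5132, 0.0653, 0.2154]
tcp_rot: [[0.981, 0.193, 0.002], [0.193, -0.981, 0.002], [0.002, -0.002, -1.0]]
force: [1.1, -0.2, -1.1]
opening: 0.495
grasp_force: 30.0
```

Run:
```python
from h import *
go((.5286,.1498,.045),7.4)
```

```text
t 38.63 pos [0.5132 0.0653 0.2154] yaw 11.14 inc [ 0.1033 -0.2653  0.569 ] wz 0.0208 op 0.495 F [ 1.1 -0.2 -1.1] gf 30.0
```

{"api": "move_arm", "payload": {"increments": [[0.05,-0.13,0.05,0,0,0,0.3],[0.1,-0.26,0.12,0,0,0,0.3],[0.1,-0.26,0.24,0,0,0,0.3],[0.1,-0.26,0.36,0,0,0,0.3],[0.1,-0.26,0.48,0,0,0,0.3],[0.1,-0.26,0.56,0,0,0,0.3],[0.1,-0.26,0.56,0,0,0,0.65],[0.1,-0.26,0.56,0,0,0,0.65],[0.1,-0.26,0.56,0,0,0,0.65],[0.1,-0.26,0.56,0,0,0,0.65]]}}

```text
time_s: 39.47
position: [0.5297, 0.142, 0.0488]
tcp_rot: [[0.982, 0.188, 0.004], [0.188, -0.982, 0.0], [0.004, 0.001, -1.0]]
force: [-0.3, -0.3, 0.1]
opening: 0.633
grasp_force: 0.0
```

{"api": "move_arm", "payload": {"increments": [[0,0,-0.1,0,0,0,0.65],[0,0,-0.22,0,0,0,0.65],[0,0,-0.35,0,0,0,0.65],[0,0,-0.48,0,0,0,0.65],[-0.05,0.13,-0.55,0,0,0,0.65],[-0.1,0.26,-0.57,0,0,0,0.65],[-0.14,0.39,-0.57,0,0,0,0.65],[-0.19,0.52,-0.57,0,0,0,0.65],[-0.24,0.65,-0.57,0,0,0,0.65],[-0.28,0.78,-0.57,0,0,0,0.65]]}}

```text
time_s: 40.3
position: [0.4892, -0.1015, 0.2202]
tcp_rot: [[0.982, 0.188, 0.004], [0.188, -0.982, -0.002], [0.004, 0.003, -1.0]]
force: [0.8, 0.6, 0.1]
opening: 0.649
grasp_force: 0.0
```

{"api": "move_arm", "payload": {"increments": [[-0.04,0.12,0,0,0,0,0.6],[-0.09,0.24,0.05,0,0,0,0.6],[-0.14,0.36,0.1,0,0,0,0.6],[-0.18,0.47,0.2,0,0,0,0.6],[-0.18,0.47,0.32,0,0,0,0.6],[-0.18,0.47,0.4,0,0,0,0.6],[-0.18,0.47,0.4,0,0,0,0.6],[-0.18,0.47,0.4,0,0,0,0.6]]}}

```text
time_s: 40.97
position: [0.463, -0.2484, 0.0983]
tcp_rot: [[0.982, 0.187, -0.0], [0.187, -0.982, 0.0], [-0.0, -0.0, -1.0]]
force: [0.5, -0.9, -0.4]
opening: 0.599
grasp_force: 0.0
```

Run:
```python
from h import *
tab('s17');go((.463,-.248,.047),10.9)
```

```text
tab px 278.02173913043475 247.30434782608697 46
t 41.02 pos [ 0.464  -0.2488  0.0994] yaw 10.84 inc [-0.0032 -0.0037  0.1747] wz -0.0003 op 0.602 F [-0.1 -0.7  1.5] gf 0.0
```

Third terminal: same cycle.

{"api": "move_arm", "payload": {"increments": [[-0.003,-0.002,0.06,0,0,0,0.6],[-0.003,-0.002,0.12,0,0,0,0.6],[-0.003,-0.002,0.172,0,0,0,0.5],[-0.003,-0.002,0.172,0,0,0,0],[-0.003,-0.002,0.172,0,0,0,0],[-0.003,-0.002,0.172,0,0,0,0],[-0.003,-0.002,0.172,0,0,0,0],[-0.003,-0.002,0.172,0,0,0,0],[-0.003,-0.002,0.172,0,0,0,0],[-0.003,-0.002,0.172,0,0,0,0]]}}

```text
time_s: 41.85
position: [0.4626, -0.2467, 0.0473]
tcp_rot: [[0.982, 0.187, 0.001], [0.187, -0.982, 0.001], [0.001, -0.001, -1.0]]
force: [0.9, 5.6, 6.9]
opening: 0.193
grasp_force: 30.0
```

{"api": "move_arm", "payload": {"increments": [[0.04,0,0,0,0,0,0],[0.08,0,0,0,0,0,0],[0.12,0,0,0,0,0,0],[0.16,0,0,0,0,0,0],[0.19,0,0,0,0,0,0],[0.205,0,0,0,0,0,0],[0.21,0,0,0,0,0,0],[0.21,0,0,0,0,0,0]]}}

```text
time_s: 42.52
position: [0.5216, -0.2348, 0.0473]
tcp_rot: [[0.982, 0.189, -0.006], [0.189, -0.982, 0.002], [-0.005, -0.003, -1.0]]
force: [-7.4, 0.9, 9.8]
opening: 0.187
grasp_force: 30.0
```

Run:
```python
from h import *
go((.463,-.248,.047),10.9)
```

```text
t 42.52 pos [ 0.5216 -0.2348  0.0473] yaw 10.91 inc [-0.2001  0.0063  0.002 ] wz 0.0001 op 0.187 F [-7.4  0.9  9.8] gf 30.0
```

{"api": "move_arm", "payload": {"increments": [[-0.05,0,0,0,0,0,0],[-0.1,0,0,0,0,0,0],[-0.15,0,0,0,0,0,0],[-0.19,0,0,0,0,0,0],[-0.213,0,0,0,0,0,0],[-0.216,0,0,0,0,0,0],[-0.216,0,0,0,0,0,0.3],[-0.216,0,0,0,0,0,0.5],[-0.216,0,0,0,0,0,0.75],[-0.216,0,0,0,0,0,0.75]]}}

```text
time_s: 43.35
position: [0.4606, -0.2485, 0.0463]
tcp_rot: [[0.982, 0.188, 0.0], [0.188, -0.982, -0.001], [0.0, 0.001, -1.0]]
force: [0.5, -0.3, -0.5]
opening: 0.413
grasp_force: 0.0
```

{"api": "move_arm", "payload": {"increments": [[0,0,-0.1,0,0,0,0.75],[0,0,-0.2,0,0,0,0.75],[0.13,0,-0.2,0,0,0,0.75],[0.26,0,-0.2,0,0,0,0.75],[0.39,0,-0.2,0,0,0,0.75],[0.5,0,-0.2,0,0,0,0.75],[0.55,0,-0.2,0,0,0,0.75],[0.55,0,-0.15,0,0,0,0.75],[0.55,0,-0.1,0,0,0,0.75],[0.55,0,-0.1,0,0,0,0.75]]}}

```text
time_s: 44.18
position: [0.6206, -0.2161, 0.0729]
tcp_rot: [[0.982, 0.188, -0.006], [0.188, -0.982, 0.003], [-0.005, -0.004, -1.0]]
force: [-1.0, 0.1, -0.3]
opening: 0.75
grasp_force: 0.0
```

Run:
```python
from h import *
go((.6236,-.2174,.015),10.9)
```

```text
t 44.18 pos [ 0.6206 -0.2161  0.0729] yaw 10.86 inc [0.01   0.0069 0.1928] wz -0.0002 op 0.75 F [-1.   0.1 -0.3] gf 0.0
```

{"api": "move_arm", "payload": {"increments": [[0.005,0.004,0.06,0,0,0,0.75],[0.005,0.004,0.13,0,0,0,0.75],[0.005,0.004,0.2,0,0,0,0.75],[0.005,0.004,0.2,0,0,0,0.7],[0.005,0.004,0.2,0,0,0,0.3],[0.005,0.004,0.2,0,0,0,0.3],[0.005,0.004,0.2,0,0,0,0.3],[0.005,0.004,0.2,0,0,0,0.3],[0.005,0.004,0.2,0,0,0,0.3]]}}

```text
time_s: 44.93
position: [0.6252, -0.2188, 0.0177]
tcp_rot: [[0.982, 0.188, 0.003], [0.188, -0.982, -0.002], [0.002, 0.002, -1.0]]
force: [0.6, -0.8, 3.2]
opening: 0.498
grasp_force: 30.0
```

{"api": "move_arm", "payload": {"increments": [[0,0,-0.1,0,0,0,0.3],[0,0,-0.22,0,0,0,0.3],[0,0,-0.35,0,0,0,0.3],[0,0,-0.48,0,0,0,0.3],[0,0,-0.6,0,0,0,0.3],[0,0,-0.66,0,0,0,0.3]]}}

```text
time_s: 45.43
position: [0.6264, -0.2191, 0.2204]
tcp_rot: [[0.982, 0.188, 0.008], [0.188, -0.982, -0.004], [0.007, 0.006, -1.0]]
force: [1.0, -0.9, 0.4]
opening: 0.492
grasp_force: 30.0
```

{"api": "move_arm", "payload": {"increments": [[-0.08,-0.1,0,0,0,0,0.3],[-0.16,-0.2,0,0,0,0,0.3],[-0.23,-0.31,0,0,0,0,0.3],[-0.29,-0.42,0,0,0,0,0.3],[-0.33,-0.53,0,0,0,0,0.3],[-0.31,-0.64,0,0,0,0,0.3],[-0.27,-0.75,0,0,0,0,0.3],[-0.23,-0.87,0,0,0,0,0.3],[-0.19,-0.98,0,0,0,0,0.3],[-0.19,-0.98,0,0,0,0,0.3]]}}

```text
time_s: 46.27
position: [0.5132, 0.0653, 0.2149]
tcp_rot: [[0.981, 0.193, 0.002], [0.193, -0.981, 0.002], [0.003, -0.002, -1.0]]
force: [-0.1, -0.2, 0.1]
opening: 0.494
grasp_force: 30.0
```

Run:
```python
from h import *
go((.5286,.1498,.052),7.4)
```

```text
t 46.27 pos [0.5132 0.0653 0.2149] yaw 11.14 inc [ 0.1036 -0.2653  0.5438] wz 0.0208 op 0.494 F [-0.1 -0.2  0.1] gf 30.0
```

{"api": "move_arm", "payload": {"increments": [[0.05,-0.13,0.05,0,0,0,0.3],[0.1,-0.26,0.12,0,0,0,0.3],[0.1,-0.26,0.24,0,0,0,0.3],[0.1,-0.26,0.36,0,0,0,0.3],[0.1,-0.26,0.48,0,0,0,0.3],[0.1,-0.26,0.54,0,0,0,0.3],[0.1,-0.26,0.54,0,0,0,0.65],[0.1,-0.26,0.54,0,0,0,0.65],[0.1,-0.26,0.54,0,0,0,0.65],[0.1,-0.26,0.54,0,0,0,0.65]]}}

```text
time_s: 47.1
position: [0.5295, 0.142, 0.054]
tcp_rot: [[0.982, 0.188, 0.004], [0.188, -0.982, 0.0], [0.004, 0.001, -1.0]]
force: [-0.1, -0.7, 0.2]
opening: 0.631
grasp_force: 0.0
```

{"api": "move_arm", "payload": {"increments": [[0,0,-0.1,0,0,0,0.65],[0,0,-0.22,0,0,0,0.65],[0,0,-0.35,0,0,0,0.65],[0,0,-0.48,0,0,0,0.65],[-0.05,0.13,-0.55,0,0,0,0.65],[-0.1,0.26,-0.57,0,0,0,0.65],[-0.14,0.39,-0.57,0,0,0,0.65],[-0.19,0.52,-0.57,0,0,0,0.65],[-0.24,0.65,-0.57,0,0,0,0.65],[-0.28,0.78,-0.57,0,0,0,0.65]]}}

```text
time_s: 47.93
position: [0.4891, -0.1015, 0.2253]
tcp_rot: [[0.982, 0.188, 0.003], [0.188, -0.982, -0.002], [0.003, 0.002, -1.0]]
force: [0.7, 0.2, -0.8]
opening: 0.649
grasp_force: 0.0
```

{"api": "move_arm", "payload": {"increments": [[-0.04,0.12,0,0,0,0,0.6],[-0.09,0.24,0,0,0,0,0.6],[-0.14,0.36,0,0,0,0,0.6],[-0.18,0.47,0,0,0,0,0.6],[-0.18,0.47,0,0,0,0,0.6],[-0.18,0.47,0,0,0,0,0.6]]}}

```text
time_s: 48.43
position: [0.4631, -0.2507, 0.2248]
tcp_rot: [[0.983, 0.184, 0.003], [0.184, -0.983, -0.002], [0.002, 0.003, -1.0]]
force: [-0.0, 0.4, 0.2]
opening: 0.599
grasp_force: 0.0
```

Run:
```python
from h import *
s=tab('s18');t=cap('top','t18');go((.463,-.248,.047),10.9)
a=cv2.resize(s['image'][200:370,200:400],(470,400),interpolation=cv2.INTER_CUBIC)
r=t['image'][205:238,255:288]
b=cv2.resize(r,(330,330),interpolation=cv2.INTER_CUBIC)
o=np.zeros((400,800,3),'uint8');o[:,:470]=a;o[:330,470:]=b
cv2.imwrite('pics/z18.png',o)
g=cv2.resize(r.max(axis=2),None,fx=8,fy=8,interpolation=cv2.INTER_CUBIC)
print(g.min(),np.median(g))
for th in(90,105,120):
    cs=cv2.findContours((g<th).astype('uint8'),0,2)[0]
    if not cs: continue
    c=max(cs,key=cv2.contourArea);m=cv2.minAreaRect(c);bb=cv2.boxPoints(m)/8+[255-.44,205-.44]
    P=np.array([atz(t,p,.018)[:2] for p in bb]);e=P[1]-P[0];f=P[2]-P[1]
    print(th,P.mean(0),np.linalg.norm(e),np.degrees(np.arctan2(e[1],e[0])),np.linalg.norm(f),np.degrees(np.arctan2(f[1],f[0])))
```

```text
tab px 277.97872340425533 247.2340425531915 47
t 48.53 pos [ 0.463  -0.2478  0.2241] yaw 10.81 inc [-7.000e-04  4.000e-04  5.903e-01] wz -0.0005 op 0.6 F [-0.9 -0.6  0.8] gf 0.0
59 188.0
90 [ 0.59112997 -0.0880583 ] 0.01573622371902529 -47.465909953742496 0.014408700627353286 -137.66731343857242
105 [ 0.5910647  -0.08818192] 0.017729875433045016 -45.72267971294102 0.016582867648719697 -135.93840453234634
120 [ 0.59114581 -0.08843359] 0.019622395960753027 -45.72054724208158 0.01824203067011447 -135.9425062221531
```

View pics/z18.png

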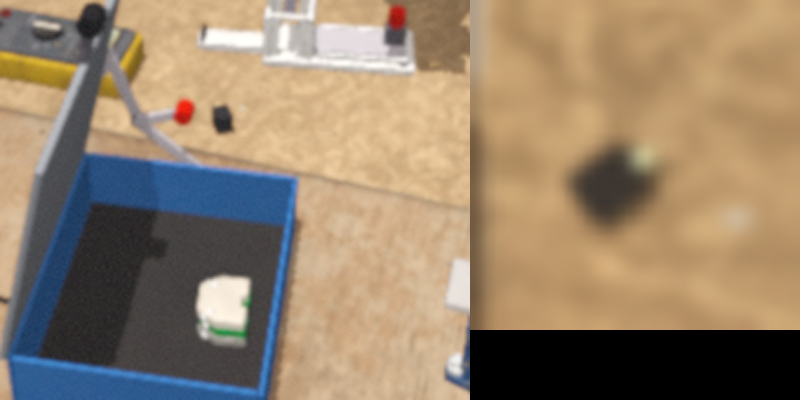

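All three terminals lie stacked in the case (beige on top at (225,310) in the crop); stay still locked; the relay lies on its side at top ≈(269,223), pins toward −45°. Grip it across its body.

{"api": "move_arm", "payload": {"increments": [[0.1,-0.08,0,0,0,0.039,0.6],[0.2,-0.16,0,0,0,0.078,0.6],[0.3,-0.25,0,0,0,0.117,0.6],[0.4,-0.34,0,0,0,0.156,0.6],[0.5,-0.43,0,0,0,0.195,0.6],[0.519,-0.443,0.1,0,0,0.234,0.6],[0.519,-0.443,0.2,0,0,0.273,0.6],[0.519,-0.443,0.3,0,0,0.3156,0.6],[0.519,-0.443,0.4,0,0,0.3156,0.6],[0.519,-0.443,0.48,0,0,0.3156,0.6]]}}

```text
time_s: 49.37
position: [0.5902, -0.0856, 0.0777]
tcp_rot: [[0.696, -0.718, -0.002], [-0.718, -0.696, 0.001], [-0.002, 0.001, -1.0]]
force: [0.7, 0.4, -0.1]
opening: 0.602
grasp_force: 0.0
```

{"api": "move_arm", "payload": {"increments": [[0,0,0,0,0,0,0.6],[0,0,0,0,0,0,0.6],[0,0,0,0,0,0,0.6]]}}

```text
time_s: 49.62
position: [0.5921, -0.0878, 0.0806]
tcp_rot: [[0.696, -0.718, 0.002], [-0.718, -0.696, -0.001], [0.002, -0.001, -1.0]]
force: [0.4, -0.5, 0.5]
opening: 0.596
grasp_force: 0.0
```

Run:
```python
from h import *
s=tab('s19');go((.591,-.0882,.013),-46)
g=s['image'][235:265,284:306].max(axis=2);ys,xs=np.nonzero(g<75);print(len(xs),xs.mean()+284,ys.mean()+235,proj(s,(.591,-.0882,.008)))
```

```text
tab px 278.1166666666667 247.5 60
t 49.67 pos [ 0.5926 -0.0882  0.0811] yaw -45.91 inc [-0.0043  0.0041  0.227 ] wz 0.0005 op 0.604 F [ 1.1 -0.2  0.8] gf 0.0
67 294.089552238806 250.29850746268656 [295.19409089 251.16114716]
```

{"api": "move_arm", "payload": {"increments": [[-0.004,0.004,0.08,0,0,0,0.6],[-0.004,0.004,0.15,0,0,0,0.6],[-0.004,0.004,0.2,0,0,0,0.6],[-0.004,0.004,0.224,0,0,0,0.6],[-0.004,0.004,0.224,0,0,0,0.6],[-0.004,0.004,0.224,0,0,0,0.6]]}}

```text
time_s: 50.17
position: [0.5906, -0.0888, 0.0132]
tcp_rot: [[0.695, -0.719, 0.002], [-0.719, -0.695, -0.001], [0.002, -0.001, -1.0]]
force: [-0.5, 0.1, 1.0]
opening: 0.602
grasp_force: 0.0
```

{"api": "move_arm", "payload": {"increments": [[0,0,0,0,0,0,0],[0,0,0,0,0,0,0],[0,0,0,0,0,0,0],[0,0,0,0,0,0,0],[0,0,0,0,0,0,0],[0,0,0,0,0,0,0],[0,0,0,0,0,0,0],[0,0,0,0,0,0,0]]}}

```text
time_s: 50.83
position: [0.5895, -0.0885, 0.0119]
tcp_rot: [[0.695, -0.719, 0.0], [-0.719, -0.695, 0.0], [0.0, -0.0, -1.0]]
force: [-0.2, -0.2, 1.0]
opening: 0.177
grasp_force: 30.0
```

Relay held (opening 15 mm). Lift and carry to the case.

{"api": "move_arm", "payload": {"increments": [[0,0,-0.08,0,0,0,0],[0,0,-0.2,0,0,0,0],[0,0,-0.33,0,0,0,0],[0,0,-0.46,0,0,0,0],[0,0,-0.58,0,0,0,0],[-0.05,0.04,-0.68,0,0,0,0],[-0.12,0.1,-0.7,0,0,-0.03,0],[-0.2,0.17,-0.7,0,0,-0.07,0],[-0.228,0.195,-0.7,0,0,-0.1,0],[-0.228,0.195,-0.7,0,0,-0.14,0]]}}

```text
time_s: 51.67
position: [0.4958, -0.0788, 0.2219]
tcp_rot: [[0.936, -0.351, -0.004], [-0.351, -0.936, 0.001], [-0.004, 0.0, -1.0]]
force: [0.4, -0.0, 0.1]
opening: 0.175
grasp_force: 30.0
```

Run:
```python
from h import *
go((.5228,.1944,.22),10.9)
```

```text
t 51.67 pos [ 0.4958 -0.0788  0.2219] yaw -20.53 inc [-0.235  -0.8844  0.0072] wz -0.1746 op 0.175 F [ 0.4 -0.   0.1] gf 30.0
```

{"api": "move_arm", "payload": {"increments": [[-0.03,-0.12,0,0,0,-0.03,0],[-0.06,-0.24,0,0,0,-0.06,0],[-0.09,-0.36,0,0,0,-0.09,0],[-0.12,-0.48,0,0,0,-0.12,0],[-0.15,-0.6,0,0,0,-0.15,0],[-0.19,-0.72,0,0,0,-0.174,0],[-0.22,-0.84,0,0,0,-0.174,0],[-0.23,-0.88,0.03,0,0,-0.174,0],[-0.23,-0.88,0.12,0,0,-0.174,0],[-0.23,-0.88,0.12,0,0,-0.174,0]]}}

```text
time_s: 52.5
position: [0.5258, 0.1917, 0.1819]
tcp_rot: [[0.983, 0.184, -0.009], [0.184, -0.983, -0.002], [-0.009, 0.0, -1.0]]
force: [-1.8, -0.6, -0.1]
opening: 0.171
grasp_force: 30.0
```

Run:
```python
from h import *
go((.5228,.1944,.036),10.9)
```

```text
t 52.5 pos [0.5258 0.1917 0.1819] yaw 10.63 inc [-0.0039 -0.0108  0.4862] wz -0.0015 op 0.171 F [-1.8 -0.6 -0.1] gf 30.0
```

{"api": "move_arm", "payload": {"increments": [[0,-0.01,0.12,0,0,0,0],[0,-0.01,0.24,0,0,0,0],[0,-0.01,0.36,0,0,0,0],[0,-0.01,0.48,0,0,0,0],[0,-0.01,0.485,0,0,0,0],[0,-0.01,0.485,0,0,0,0.45],[0,-0.01,0.485,0,0,0,0.45],[0,-0.01,0.485,0,0,0,0.45],[0,-0.01,0.485,0,0,0,0.45],[0,-0.01,0.485,0,0,0,0.45]]}}

```text
time_s: 53.33
position: [0.5301, 0.1945, 0.0427]
tcp_rot: [[0.983, 0.182, 0.004], [0.182, -0.983, 0.001], [0.004, 0.0, -1.0]]
force: [0.1, 0.1, -0.1]
opening: 0.417
grasp_force: 0.0
```

{"api": "move_arm", "payload": {"increments": [[0,0,-0.1,0,0,0,0.45],[0,0,-0.22,0,0,0,0.45],[0,0,-0.35,0,0,0,0.45],[0,0,-0.48,0,0,0,0.45],[-0.05,0.13,-0.55,0,0,0,0.45],[-0.1,0.26,-0.57,0,0,0,0.45],[-0.14,0.39,-0.57,0,0,0,0.45],[-0.19,0.52,-0.57,0,0,0,0.45],[-0.24,0.65,-0.57,0,0,0,0.45],[-0.28,0.78,-0.57,0,0,0,0.45]]}}

```text
time_s: 54.17
position: [0.4882, -0.0487, 0.2129]
tcp_rot: [[0.983, 0.183, 0.002], [0.183, -0.983, -0.001], [0.002, 0.001, -1.0]]
force: [1.3, 0.6, -0.5]
opening: 0.45
grasp_force: 0.0
```

{"api": "move_arm", "payload": {"increments": [[-0.04,0.12,0,0,0,0,0.45],[-0.04,0.24,0,0,0,0,0.45],[-0.04,0.36,0,0,0,0,0.45],[-0.04,0.47,0,0,0,0,0.45],[-0.04,0.47,0,0,0,0,0.45]]}}

```text
time_s: 54.58
position: [0.5056, -0.1951, 0.2132]
tcp_rot: [[0.984, 0.177, 0.007], [0.177, -0.984, -0.007], [0.005, 0.008, -1.0]]
force: [0.8, -0.1, 0.5]
opening: 0.451
grasp_force: 0.0
```

Run:
```python
from h import *
s=tab('s20');t=cap('top','t20');go((.5,-.1,.1),7.4)
def red(c,x0,x1,y0,y1):
    im=c['image'].astype(int)[y0:y1,x0:x1];m=(im[...,2]>120)&(im[...,1]<80)&(im[...,0]<80);ys,xs=np.nonzero(m);return (xs.mean()+x0,ys.mean()+y0),len(xs)
a,n=red(s,240,330,225,300);b,k=red(t,200,260,200,270);print(a,n,b,k,'tab',tri(s,a,t,b))
for nm in('relay1_center','relay2_center','term3_center'):
  for c in('side','top'):print(nm,c,[(np.round(d['location']),round(d['conf'],2)) for d in nets.find_in(c,nm)[:3]])
print('relay expect',proj(s,(.523,.194,.02)),proj(t,(.523,.194,.02)))
g=s['image'];x,y=map(int,proj(s,(.523,.194,.02)));p=g[y-14:y+14,x-16:x+16].max(axis=2);print(p[::3,::3])
```

```text
tab px 277.97872340425533 247.2340425531915 47
t 54.68 pos [ 0.5031 -0.1894  0.2123] yaw 10.35 inc [ 0.0429 -0.2953  0.3741] wz 0.0164 op 0.453 F [-0.3  1.3 -0.4] gf 0.0
(np.float64(277.9423076923077), np.float64(247.1346153846154)) 52 (np.float64(223.02127659574467), np.float64(220.82978723404256)) 47 tab [0.59187614 0.02430497 0.10649323]
relay1_center side [(array([259., 315.]), 0.2)]
relay1_center top [(array([168., 199.]), 0.57), (array([314., 217.]), 0.38)]
relay2_center side []
relay2_center top []
term3_center side [(array([295., 330.]), 0.55)]
term3_center top [(array([181., 246.]), 0.71)]
relay expect [285.1760176  354.06779861] [162.85025941 250.31713062]
[[ 72  70  73  71  71 139 185 140 156 160 160]
 [ 70  70  74  73  76  86 178 155 161 165 158]
 [ 70  71  71  68  72  70  67  83 116 120 122]
 [ 69  73 183  95  69  69  67  68  72  70  73]
 [ 69  71 226 107  73  71  69  70  71  69  69]
 [ 68  73 211  88  56  48  52  65  73  71  71]
 [ 71  70 106  55  45  43  46  64  71  71  71]
 [201 191 182 166 128 107  75  73  68  71  67]
 [142 144 147 155 169 181 185 201 192 185 166]
 [143 144 143 141 141 143 142 142 142 150 153]]
```

Tab measured at (0.592, 0.024, 0.1065), matching the stated 106 mm; the relay shows in the case (pins at (275,352)). Now work out the pivot.

```bash
cat > pv.py <<'E'
from h import *
np.set_printoptions(precision=4,suppress=True)
s=cap('side')
O=np.array([.5702,.1401,0]);X=np.array([.9917,.129,0]);Y=np.array([-.129,.9917,0])
def onp(p,yc):
    e,d=ray(s,p);t=(yc-Y@(e-O))/(Y@d);q=e+t*d;return np.array([X@(q-O),q[2]])
tab=onp((277.97,247.2),-.1177);t8=onp((284.8,247.3),-.1177);t16=onp((281.,247.2),-.1177)
print('tab locked',tab,'straight',t8)
for yc in(-.113,-.117,-.121):
    k=onp((259.6,251),yc);l=onp((283,268),yc);print(yc,'knee',k,'low',l,'pivot',k+.067*(l-k)/np.linalg.norm(l-k))
# pivot from two tab positions, 59mm
m=(tab+t8)/2;v=t8-tab;n=np.array([v[1],-v[0]])/np.linalg.norm(v);h=np.sqrt(.059**2-(v@v)/4);print(m+n*h,m-n*h)
E
python3 pv.py
```

```text
tab locked [0.0069 0.1063] straight [-0.0063  0.108 ]
-0.113 knee [0.0419 0.0954] low [-0.0037  0.0595] pivot [-0.0107  0.054 ]
-0.117 knee [0.0429 0.092 ] low [-0.0029  0.0559] pivot [-0.0097  0.0506]
-0.121 knee [0.0439 0.0886] low [-0.0022  0.0523] pivot [-0.0087  0.0471]
[0.0079 0.1653] [-0.0073  0.049 ]
```

{"api": "move_arm", "payload": {"increments": [[0,0,0,0,0.03,0.0164,0.45],[0,0,0,0,0.06,0.0164,0.45],[0,0,0,0,0.1,0.0164,0.45],[0,0,0,0,0.13,0.0164,0.45],[0,0,0,0,0.1667,0.0164,0.45],[0,0,0,0,0.1667,0.0164,0.45],[0,0,0,0,0.1667,0.0164,0.45]]}}

```text
time_s: 55.62
position: [0.5011, -0.1871, 0.2104]
tcp_rot: [[0.86, 0.132, 0.493], [0.106, -0.991, 0.08], [0.499, -0.016, -0.867]]
force: [-0.3, -0.2, -1.2]
opening: 0.451
grasp_force: 0.0
```

Run:
```python
from h import *
go((.545,.018,.185),7.4);R=bot.read_state()['tcp_rot'];print(np.round(R,3))
```

```text
t 55.62 pos [ 0.5011 -0.1871  0.2104] yaw 7.05 inc [ 0.1562 -0.657   0.1999] wz -0.002 op 0.451 F [-0.3 -0.2 -1.2] gf 0.0
[[ 0.86   0.132  0.493]
 [ 0.106 -0.991  0.08 ]
 [ 0.499 -0.016 -0.867]]
```

{"api": "move_arm", "payload": {"increments": [[0.02,-0.1,0,0,0,0,0.45],[0.04,-0.21,0.04,0,0,0,0.45],[0.07,-0.33,0.08,0,0,0,0.45],[0.1,-0.45,0.12,0,0,0,0.45],[0.13,-0.56,0.16,0,0,0,0.45],[0.156,-0.657,0.2,0,0,0,0.45],[0.156,-0.657,0.2,0,0,0,0.45],[0.156,-0.657,0.2,0,0,0,0.45],[0.156,-0.657,0.2,0,0,0,0.45]]}}

```text
time_s: 56.37
position: [0.5473, 0.0174, 0.1858]
tcp_rot: [[0.858, 0.135, 0.495], [0.111, -0.991, 0.078], [0.501, -0.012, -0.866]]
force: [-0.1, -0.0, -0.3]
opening: 0.451
grasp_force: 0.0
```

Run:
```python
from h import *
tab('s21');go((.5943,.0246,.1028),7.4)
```

```text
tab px 277.97872340425533 247.2340425531915 47
t 56.42 pos [0.5472 0.0165 0.1858] yaw 7.27 inc [-0.001  -0.0023  0.3193] wz -0.0007 op 0.454 F [-0.4  0.   0.2] gf 0.0
```

{"api": "move_arm", "payload": {"increments": [[0,-0.002,0.1,0,0,0,0.45],[0,-0.002,0.2,0,0,0,0.45],[0,-0.002,0.28,0,0,0,0.45],[0,-0.002,0.318,0,0,0,0.45],[0,-0.002,0.318,0,0,0,0.45],[0,-0.002,0.318,0,0,0,0.45]]}}

```text
time_s: 56.92
position: [0.5937, 0.0234, 0.1024]
tcp_rot: [[0.86, 0.131, 0.494], [0.107, -0.991, 0.077], [0.499, -0.014, -0.866]]
force: [-0.6, 0.6, 0.5]
opening: 0.451
grasp_force: 0.0
```

{"api": "move_arm", "payload": {"increments": [[0,0,0,0,0,0,0],[0,0,0,0,0,0,0],[0,0,0,0,0,0,0],[0,0,0,0,0,0,0],[0,0,0,0,0,0,0],[0,0,0,0,0,0,0]]}}

```text
time_s: 57.42
position: [0.5936, 0.026, 0.1037]
tcp_rot: [[0.858, 0.135, 0.495], [0.11, -0.991, 0.08], [0.501, -0.014, -0.865]]
force: [-2.2, 2.1, 6.2]
opening: 0.204
grasp_force: 30.0
```

Run:
```python
from h import *
s=bot.read_state();go((.5943,.0246,.1028),7.4)
R=np.array(s['tcp_rot']);X=np.array([.9917,.129,0])
f=lambda a:np.array([-.0095-.059*np.sin(np.radians(a)),.05+.059*np.cos(np.radians(a))])
for a in(-8,0,8,15,22,30,36,42):
    d=f(a)-f(-16.2);print(a,np.round(R.T@(X*d[0]+np.array([0,0,d[1]]))/.3,3))
```

```text
t 57.42 pos [0.5936 0.026  0.1037] yaw 7.31 inc [-0.0001  0.0049  0.0033] wz -0.0005 op 0.204 F [-2.2  2.1  6.2] gf 30.0
-8 [-0.021 -0.    -0.019]
0 [-0.044 -0.    -0.034]
8 [-0.068 -0.001 -0.046]
15 [-0.091 -0.001 -0.054]
22 [-0.114 -0.001 -0.059]
30 [-0.142 -0.001 -0.061]
36 [-0.162 -0.001 -0.06 ]
42 [-0.183 -0.001 -0.057]
```

Tab gripped. Pull along its arc.

{"api": "move_arm", "payload": {"increments": [[-0.021,0,-0.019,0,0,0,0],[-0.044,0,-0.034,0,0,0,0],[-0.068,0,-0.046,0,0,0,0],[-0.091,0,-0.054,0,0,0,0],[-0.114,0,-0.059,0,0,0,0],[-0.142,0,-0.061,0,0,0,0],[-0.162,0,-0.06,0,0,0,0],[-0.183,0,-0.057,0,0,0,0],[-0.183,0,-0.057,0,0,0,0]]}}

```text
time_s: 58.17
position: [0.5402, 0.0183, 0.0911]
tcp_rot: [[0.856, 0.135, 0.499], [0.11, -0.991, 0.081], [0.505, -0.014, -0.863]]
force: [3.8, 4.2, 0.2]
opening: 0.203
grasp_force: 30.0
```

Run:
```python
from h import *
tab('s22');s=bot.read_state();p=s['position']
O=np.array([.5702,.1401,0]);X=np.array([.9917,.129,0])
q=np.array([X@(p-O),p[2]])-.004*np.array([.5,-.866]);print('tab xz',q,'ang',np.degrees(np.arctan2(-.0095-q[0],q[1]-.05)),s['force'],s['opening'],s['time_s'])
```

```text
tab px nan nan 0
tab xz [-0.04763317  0.094428  ] ang 40.63995571864904 [ 3.97850116  4.02688056 -1.15753138] 0.20037762431445497 58.2167h.py:27: RuntimeWarning: Mean of empty slice.
  m=(im[...,2]>120)&(im[...,1]<70)&(im[...,0]<70);ys,xs=np.nonzero(m);print('tab px',xs.mean()+240,ys.mean()+225,m.sum());return s
  ret = ret.dtype.type(ret / rcount)
```

Swing done about 57° with small force; a little further, then release and withdraw.

{"api": "move_arm", "payload": {"increments": [[-0.02,0,0.006,0,0,0,0],[-0.042,0,0.014,0,0,0,0],[-0.042,0,0.014,0,0,0,0.3],[-0.042,0,0.014,0,0,0,0.45],[-0.042,0,0.014,0,0,0,0.5],[-0.042,0,0.014,0,0,0,0.5],[-0.06,0,-0.08,0,0,0,0.5],[-0.1,0,-0.2,0,0,0,0.5],[-0.14,0,-0.3,0,0,0,0.5],[-0.14,0,-0.3,0,0,0,0.5]]}}

```text
time_s: 59.05
position: [0.4527, 0.0068, 0.1486]
tcp_rot: [[0.86, 0.134, 0.492], [0.11, -0.991, 0.077], [0.498, -0.012, -0.867]]
force: [0.4, 0.5, -0.4]
opening: 0.496
grasp_force: 0.0
```

Run:
```python
from h import *
tab('s23');go((.5,-.15,.2),7.4)
for c in('side',):print([(np.round(d['location']),round(d['conf'],2)) for d in nets.find_in(c,'lid_handle')[:3]])
```

```text
tab px 311.6666666666667 266.38461538461536 39
t 59.1 pos [0.4555 0.0061 0.1482] yaw 7.22 inc [ 0.1571  0.5332 -0.1159] wz -0.001 op 0.494 F [-0.1 -0.6 -1. ] gf 0.0
[(array([256., 281.]), 0.64)]
```

{"api": "move_arm", "payload": {"increments": [[0,0.12,0,0,0,0,0.5],[0,0.25,-0.05,0,0,0,0.5],[0,0.38,-0.1,0,0,0,0.5],[0,0.5,-0.1,0,0,0,0.5],[0,0.6,-0.1,0,0,0,0.5],[0,0.6,-0.1,0,0,0,0.5],[0,0.6,-0.1,0,0,0,0.5],[0,0.6,-0.1,0,0,0,0.5],[0,0.6,-0.1,0,0,0,0.5],[0,0.6,-0.1,0,0,0,0.5]]}}

```text
time_s: 59.98
position: [0.4663, -0.1723, 0.17]
tcp_rot: [[0.86, 0.136, 0.492], [0.11, -0.991, 0.081], [0.499, -0.016, -0.867]]
force: [-0.5, 0.6, 0.0]
opening: 0.503
grasp_force: 0.0
```

```bash
cat > hd.py <<'E'
from h import *
s=cap('side','s24');r=bot.read_state()
a=cv2.imread('pics/s0.png').astype(int);d=np.abs(s['image'].astype(int)-a).max(axis=2)
print(r['time_s'],r['position'],'diff handle',d[308:326,330:350].mean(),'diff lid',d[270:350,230:310].mean(),'knob',d[200:216,360:376].mean())
E
python3 hd.py
```

```text
60.0333 [ 0.46637619 -0.17248324  0.17018953] diff handle 69.44444444444444 diff lid 18.33125 knob 11.73046875
```

{"api": "move_arm", "payload": {"increments": [[0,0,0,0,0,0,0.5],[0,0,0,0,0,0,0.5],[0,0,0,0,0,0,0.5],[0,0,0,0,0,0,0.5],[0,0,0,0,0,0,0.5],[0,0,0,0,0,0,0.5],[0,0,0,0,0,0,0.5],[0,0,0,0,0,0,0.5],[0,0,0,0,0,0,0.5],[0,0,0,0,0,0,0.5]]}}

```text
time_s: 60.87
position: [0.4667, -0.1747, 0.1707]
tcp_rot: [[0.859, 0.134, 0.494], [0.109, -0.991, 0.078], [0.5, -0.013, -0.866]]
force: [0.0, -0.9, 0.5]
opening: 0.499
grasp_force: 0.0
```

{"api": "move_arm", "payload": {"increments": [[0,0,0,0,0,0,0.5],[0,0,0,0,0,0,0.5],[0,0,0,0,0,0,0.5],[0,0,0,0,0,0,0.5],[0,0,0,0,0,0,0.5],[0,0,0,0,0,0,0.5],[0,0,0,0,0,0,0.5],[0,0,0,0,0,0,0.5],[0,0,0,0,0,0,0.5],[0,0,0,0,0,0,0.5]]}}

```text
time_s: 61.7
position: [0.4667, -0.1747, 0.1707]
tcp_rot: [[0.859, 0.134, 0.494], [0.109, -0.991, 0.078], [0.5, -0.013, -0.866]]
force: [-0.9, 0.2, 0.2]
opening: 0.501
grasp_force: 0.0
```

{"api": "move_arm", "payload": {"increments": [[0,0,0,0,0,0,0.5],[0,0,0,0,0,0,0.5],[0,0,0,0,0,0,0.5],[0,0,0,0,0,0,0.5],[0,0,0,0,0,0,0.5],[0,0,0,0,0,0,0.5],[0,0,0,0,0,0,0.5],[0,0,0,0,0,0,0.5],[0,0,0,0,0,0,0.5],[0,0,0,0,0,0,0.5]]}}

```text
time_s: 62.53
position: [0.4667, -0.1746, 0.1706]
tcp_rot: [[0.859, 0.134, 0.494], [0.109, -0.991, 0.078], [0.5, -0.013, -0.866]]
force: [1.1, 0.5, 0.2]
opening: 0.499
grasp_force: 0.0
```

{"api": "move_arm", "payload": {"increments": [[0,0,0,0,0,0,0.5],[0,0,0,0,0,0,0.5],[0,0,0,0,0,0,0.5],[0,0,0,0,0,0,0.5],[0,0,0,0,0,0,0.5],[0,0,0,0,0,0,0.5],[0,0,0,0,0,0,0.5],[0,0,0,0,0,0,0.5],[0,0,0,0,0,0,0.5],[0,0,0,0,0,0,0.5]]}}

```text
time_s: 63.37
position: [0.4667, -0.1747, 0.1706]
tcp_rot: [[0.859, 0.134, 0.494], [0.109, -0.991, 0.078], [0.5, -0.013, -0.866]]
force: [-0.2, 0.7, 0.5]
opening: 0.504
grasp_force: 0.0
```

```bash
python3 hd.py
```

```text
63.4167 [ 0.46670246 -0.1746356   0.17065136] diff handle 5.588888888888889 diff lid 6.1590625 knob 10.36328125
```

The lid matches its initial shut picture. Wait a moment, check knob and rest, then hand in.

{"api": "move_arm", "payload": {"increments": [[0,0,0,0,0,0,0.5],[0,0,0,0,0,0,0.5],[0,0,0,0,0,0,0.5],[0,0,0,0,0,0,0.5],[0,0,0,0,0,0,0.5],[0,0,0,0,0,0,0.5],[0,0,0,0,0,0,0.5],[0,0,0,0,0,0,0.5],[0,0,0,0,0,0,0.5],[0,0,0,0,0,0,0.5]]}}

```text
time_s: 64.25
position: [0.4667, -0.1746, 0.1707]
tcp_rot: [[0.859, 0.134, 0.494], [0.109, -0.991, 0.078], [0.5, -0.013, -0.866]]
force: [-0.7, -0.7, 0.8]
opening: 0.502
grasp_force: 0.0
```

```bash
cp pics/s24.png pics/s24a.png; python3 hd.py
python3 - <<'E'
import cv2,numpy as np
b=None
for f in('s0','s24'):
    im=cv2.imread(f'pics/{f}.png').astype(int)
    r=im[190:230,350:390];m=(r[...,2]>110)&(r[...,1]<70);ys,xs=np.nonzero(m);k=im[305:330,325:360].max(axis=2);y2,x2=np.nonzero(k<60);print(f,'knob',xs.mean()+350,ys.mean()+190,len(xs),'handle',x2.mean()+325,y2.mean()+305,len(x2))
E
```

```text
64.3 [ 0.46669204 -0.17465049  0.17064717] diff handle 5.502777777777778 diff lid 6.14265625 knob 10.2734375
s0 knob 371.53246753246754 202.01298701298703 77 handle 341.29411764705884 317.47058823529414 85
s24 knob 371.9146341463415 201.4512195121951 82 handle 341.3452380952381 317.4642857142857 84
```

Knob and handle pixels match their starting places: the shuttle is home and the lid is shut.

```bash
python3 -c "
from rig import workorder
print(workorder.hand_in())"
```

```text
the job is handed in; nothing more can be done
None
```

I handed the job in at about 64 s, but the hand-in gave no verdict: the grey, green and beige terminals and the one relay are in the case, the shuttle is home, and the stay was released and the lid sank shut by itself. The lid had to be raised a second time because the stay did not lock at first, and the relay was found tipped over after a missed grasp, then picked up.

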